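# Turn a staining series round into the second rack

## Task

The next staining run uses the series backwards: move the four bottles and jars from the white holders of the old rack into the wells of the empty grey rack, in reverse order, one to a well. The one nearest the robot in the old rack goes in the farthest well of the grey rack, and so on to the farthest, which goes in the nearest. Keep each one upright all the way and leave them all standing on the floors of their wells.

Things in the scene. Friction and masses are not known exactly. Their poses are not given: they have to be found in the camera images.
- dropper_mid (a point): amber dropper bottle, round body 33 mm across and 62 mm tall, shoulder and narrow rubber teat above, 100 mm tall in all. Loose, under 0.25 kg. The point is on its axis, half-way up, 50 mm above its foot; z is up along it. At the start it stands in its own fitted holder on the old rack, foot 12 mm above the table; grip it round the body.
- oil_mid (a point): short round bottle with a wide black cap, body 29 mm across and 50 mm tall, cap 19 mm across, 72 mm tall in all. Loose, under 0.25 kg. The point is on its axis, half-way up, 36 mm above its foot; z is up along it. At the start it stands in its own fitted holder on the old rack, foot 12 mm above the table; grip it round the body.
- spray_mid (a point): slim round pump spray with a domed cap, body 28 mm across and 74 mm tall, 108 mm tall in all. Loose, under 0.25 kg. The point is on its axis, half-way up, 54 mm above its foot; z is up along it. At the start it stands in its own fitted holder on the old rack, foot 12 mm above the table; grip it round the body.
- jar_mid (a point): square glass staining jar, body 44 x 44 mm and 81 mm tall, with a fixed overhanging square lid 48 x 48 mm (its top 88 mm up) and a round knob, 101 mm tall in all; its sides lie along its x and y. Loose, under 0.25 kg. The point is on its axis, half-way up, 50 mm above its foot; z is up along it. At the start it stands in its own fitted holder on the old rack, foot 12 mm above the table; grip it round the body.
- dropper_holder: the fitted white holder block in which the amber dropper bottle stands at the start; 62 x 62 mm, 20 mm high, fixed on the old rack, and it stays there; bore about 2.5 mm wider all round than the bottle, 14 mm deep. Origin at the centre of its underside, 6 mm above the table; z up. Its position tells the place in the old row even after the bottle is gone.
- oil_holder: the fitted white holder block in which the short black-capped bottle stands at the start; 62 x 62 mm, 20 mm high, fixed on the old rack, and it stays there; bore about 2.5 mm wider all round than the bottle, 14 mm deep. Origin at the centre of its underside, 6 mm above the table; z up. Its position tells the place in the old row even after the bottle is gone.
- spray_holder: the fitted white holder block in which the slim pump spray stands at the start; 62 x 62 mm, 20 mm high, fixed on the old rack, and it stays there; bore about 2.5 mm wider all round than the bottle, 14 mm deep. Origin at the centre of its underside, 6 mm above the table; z up. Its position tells the place in the old row even after the bottle is gone.
- jar_holder: the fitted white holder block in which the square staining jar stands at the start; 62 x 62 mm, 20 mm high, fixed on the old rack, and it stays there; bore 50 x 50 mm, 14 mm deep. Origin at the centre of its underside, 6 mm above the table; z up. Its position tells the place in the old row even after the bottle is gone.
- old_rack: flat aluminium plate 272 x 74 x 6 mm, fixed to the table, carrying the four holders. Origin: centre of its underside; x runs along the row, away from the robot; the holders sit at x = -99, -33, +33 and +99 mm (y = 0), in any order; z up. Between and behind the racks stands a fixed clipboard easel, 0.30 m tall, 0.66 to 0.85 m ahead of the robot and 0.03 m left to 0.20 m right of its middle: cross in front of it.
- new_rack: open grey tray 269 x 71 x 24 mm (296 mm long over the end lugs), fixed to the table, empty at the start, with four equal square wells in a row, each 61 x 61 mm inside, walls 5 mm thick, rim 24 mm and well floor 5 mm above the table. Origin at the centre of its underside; its x runs along the row and points away from the robot; well centres at x = -99, -33, +33 and +99 mm (y = 0); z up.

How it is judged:
By the outcome, as a careful person would: the job done as asked, in the order asked, and still so for the second after the job is handed in, with the robot touching nothing.
It also fails if it takes over 112 s, if anything falls off the work surface, if the arm or the gripper's body presses on something with over 40 N, if the wrist force passes 120 N, or if a joint passes its speed limit or range.

## Robot

A 6-joint arm with a two-finger parallel gripper is mounted at the origin on a cart in front of the work surface, level with it; the furniture and walls round the work are solid. World frame = base frame: x ahead of the robot, y to its left, z up, the work surface at z = 0. Lengths are in m, angles in rad, forces in N, time in s.
With the tool pointing down it reaches from about 0.35 to 0.975 m from the base axis. Payload 7.1 kg.
Tool frame: the origin (TCP) lies on the centre line of the jaws, within the pads' length; the fingertips stand 14 mm ahead of it and the grasp point (between the pads) lies 5 mm behind it; y points along the fingers, x is the direction in which the jaws open and shut, and the axes are right-handed (so a half turn about y gives the same grasp; the last joint's range is limited). The gripper opens to 88 mm and grips with 3 to 60 N. Pads are 20 mm wide; open, the fingers measure 115 mm over their backs; the gripper's body (75 mm by 178 mm) begins 61 mm behind the grasp point.
Start: joints at [1.217, 0.423, 1.63, -0, 1.089, -0.019], TCP at [0.205, 0.59, 0.237] pointing down, gripper open.
Joint ranges: [-3, 3], [-0.9, 2.11], [0.09, 2.58], [-1.31, 4.45], [0.11, 2.69], [-2.54, 2.54]. Speed limits (rad/s): [2.39, 2.39, 3.01, 3.14, 3.14, 3.14].

## Interface

Orientations are given as a unit quaternion [x, y, z, w].
In Python, from station import env gives the robot as it stands. The module is installed in compiled form; this text tells all that it offers.
- The arm moves only by the shell command python3 -m pendant 'ROWS' [FORCE]. ROWS is JSON, a list of rows, each a list of 7 numbers: the shift along the tool's x, y, z in mm, then the turn, a rotation vector about the tool's x, y, z in rad, then the opening in per cent of the stroke, from 0 (shut) to 100 (fully open). In form: [[tx, ty, tz, wx, wy, wz, gripper], ...]. A call has exactly 5 rows; each row is the pose to reach, as a shift and turn from the pose commanded when the call began, along the tool's axes at that moment; what a row does not reach only later rows make up. A row lasts 1/12 s, in which the tool goes at most 41.7 mm and 7.16 degrees, less where a joint would pass 70% of its speed; a pose out of reach is approached as far as the arm can. A call with a gripper value outside its range is refused whole. The fingers move at their own pace and stop on an object; FORCE is the grip in N (left out, the last holds). Time passes only in rows, so rows that repeat a pose let the fingers close, or fill a call up. It gives the time, the measured TCP pose, the force and the opening at its end, in the units of the state.
- env.read_state(): the state, without advancing time (a new reading comes with each control period).
- env.snapshot(name): name is "scene" or "top" or "wrist"; returns a dict with "img" (400x640x3 uint8, red, green, blue), "range_z" (400x640 float32, m along the optical axis (not along the pixel's ray), 0 where there is no reading), "mtx" (3x3 intrinsics, pixels), "D" ([k1, k2, p1, p2, k3] as OpenCV has them; the pictures are not rectified), "xyz" and "orientation" of the camera in the world. Camera axes: x right, y down, z forward; pixel columns grow to the right and rows downward; lengths in m; the calibration is good to about 2 mm. A picture is of the moment at which its call begins.
- env.hand_in(): hands the job in, once; it reports no verdict.
The state is a dict: "t": time; "joint_positions": joint angles; "qvel": joint speeds; "effort": joint torques, N m; "position": TCP position; "ee_rot": TCP orientation; "force": force on the tool from outside, world axes, zero at the start; "torque": the same for the moment, N m; "finger_gap": finger opening in m.
Only numpy, scipy, OpenCV 4.12 (cv2) and the standard library are available. Lean on these libraries where they do the work, as an engineer would, in place of code of your own. Each camera call takes 0.05 s, during which the arm holds its last target.

## Working session

There is one attempt and no reset: what is moved stays moved. The work goes in short steps, Python scripts to look and compute and a shell command to move; the robot and the scene stay as the last step left them, time stands still between calls to the robot, and variables do not carry over. Pictures are saved under pics/ and viewed, and the job is handed in when it is done.

```bash
mkdir -p pics; ls; python3 - <<'E'
from station import env
import cv2
s=env.read_state()
for k in s: print(k,s[k])
for n in ["scene","top","wrist"]:
    d=env.snapshot(n); cv2.imwrite(f"pics/{n}0.png",d["img"][:,:,::-1]); print(n,d["mtx"],d["D"],d["xyz"],d["orientation"])
    import pickle; pickle.dump(d,open(f"{n}0.pkl","wb"))
E
```

```text
pics
t 0.0
joint_positions [ 1.21701489e+00  4.23804283e-01  1.63070593e+00 -7.33648579e-06
  1.08861010e+00 -1.90322980e-02]
qvel [ 6.74583472e-04 -1.71463808e-04 -1.74652579e-03  1.69106926e-05
 -1.56652776e-03  2.38212760e-04]
effort [-1.10322026e-04 -5.44621825e+01 -2.73658723e+01  6.45474158e-02
  2.28841428e-02 -1.20419559e-04]
position [0.20513946 0.58979529 0.23591826]
ee_rot [ 0.57661541  0.40927176 -0.41016133 -0.57600258]
force [-0.51727993 -0.12640778 -0.25293877]
torque [-0.00576759  0.01397499  0.02313973]
finger_gap 0.08804603576637184
scene [[411.125715     0.         324.29546525]
 [  0.         411.125715   204.20122117]
 [  0.           0.           1.        ]] [0.0004109 0.        0.        0.        0.       ] [0.06648431 0.34171583 0.67278907] [-0.37970153  0.84264153 -0.34688819  0.15953239]
top [[520.29583782   0.         323.81861861]
 [  0.         520.29583782 204.75757241]
 [  0.           0.           1.        ]] [0.04675503 0.         0.         0.         0.        ] [ 0.40894077 -0.05259992  1.3299999 ] [-0.70142638  0.71079087 -0.03264734  0.04137055]
wrist [[303.82287902   0.         318.3726314 ]
 [  0.         303.82287902 202.31039511]
 [  0.           0.           1.        ]] [-0.00128431  0.          0.          0.          0.        ] [0.1368528  0.61404215 0.38372562] [0.80761443 0.57421892 0.07721651 0.1098598 ]
```

View pics/scene0.png

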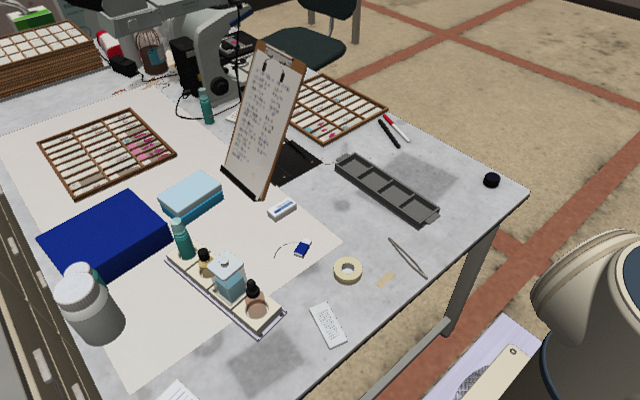

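View pics/top0.png

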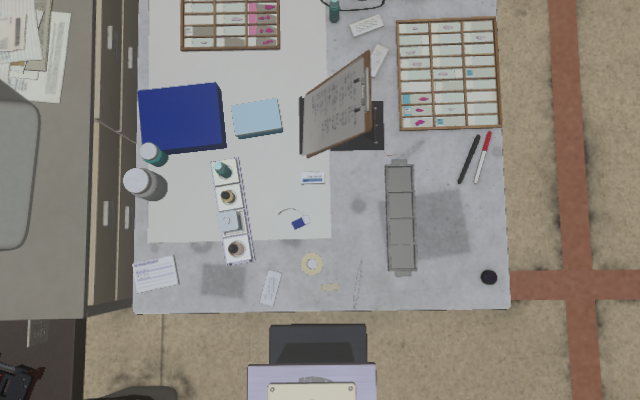

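View pics/wrist0.png

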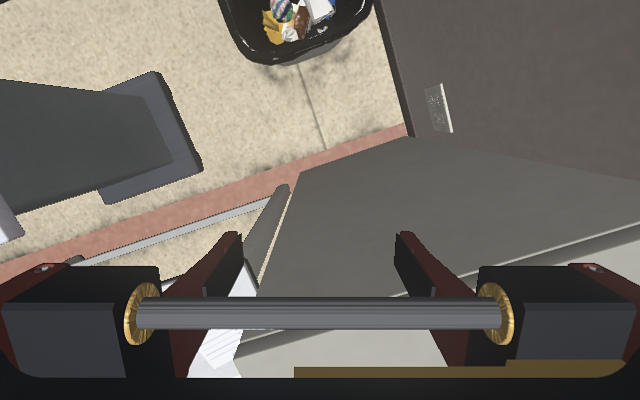

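```bash
python3 - <<'E'
import pickle,cv2
d=pickle.load(open("scene0.pkl","rb"));t=pickle.load(open("top0.pkl","rb"))
a=cv2.resize(d["img"][200:345,150:300,::-1],None,fx=4,fy=4,interpolation=cv2.INTER_CUBIC)
cv2.imwrite("pics/a.png",a)
a=cv2.resize(t["img"][145:285,200:430,::-1],None,fx=3.4,fy=3.4,interpolation=cv2.INTER_CUBIC)
cv2.imwrite("pics/b.png",a)
E
```

```text
(no output)
```

View pics/a.png

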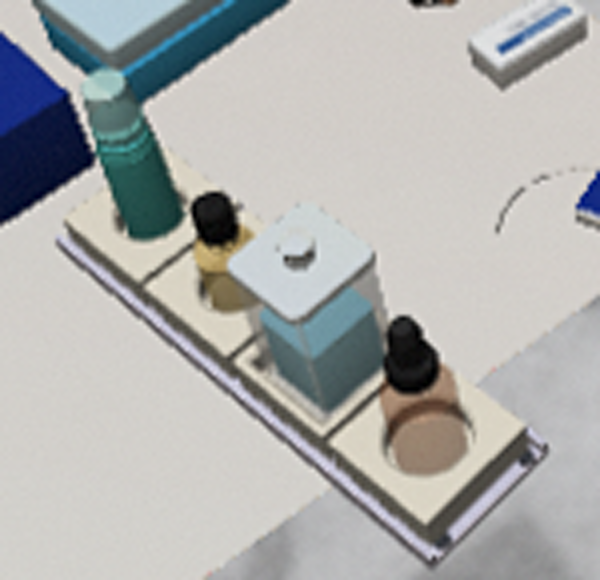

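View pics/b.png

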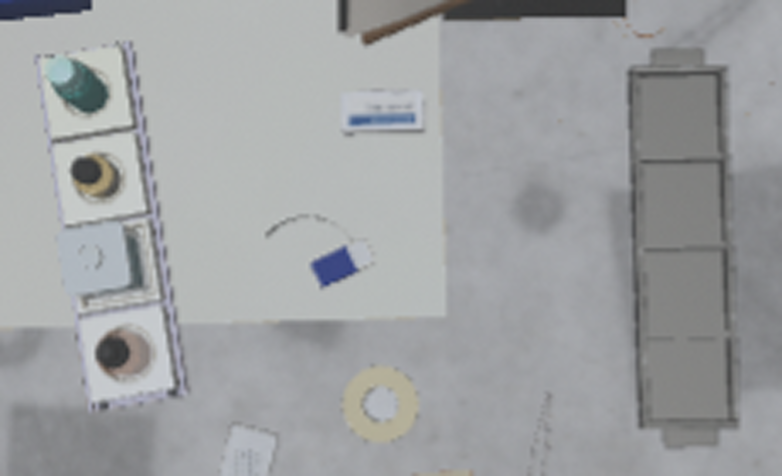

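```bash
cat > h.py <<'E'
import numpy as np,cv2
from scipy.spatial.transform import Rotation as R
def rays(d,uv):
    p=cv2.undistortPoints(np.array(uv,float).reshape(-1,1,2),d["mtx"],np.array(d["D"])).reshape(-1,2)
    return np.c_[p,np.ones(len(p))]@R.from_quat(d["orientation"]).as_matrix().T
def plane(d,uv,z):
    r=rays(d,uv);c=np.array(d["xyz"]);return c+r*((z-c[2])/r[:,2])[:,None]
def cloud(d):
    h,w=d["range_z"].shape;v,u=np.mgrid[:h,:w]
    r=rays(d,np.c_[u.ravel(),v.ravel()]);P=np.array(d["xyz"])+r*d["range_z"].ravel()[:,None]
    P[d["range_z"].ravel()==0]=np.nan
    return P.reshape(h,w,3)
E
python3 - <<'E'
import pickle;from h import *
t=pickle.load(open("top0.pkl","rb"));s=pickle.load(open("scene0.pkl","rb"))
for nm,d in (("top",t),("scene",s)):
    P=cloud(d)
    print(nm, np.nanmedian(P[235:255,290:330,2]) if nm=="top" else np.nanmedian(P[180:200,325:340,2]))
    x,y,z=P[...,0],P[...,1],P[...,2]
    for name,(x0,x1,y0,y1),zr in (("old",(.25,.75,.1,.35),(.018,.034)),("new",(.25,.75,-.35,-.15),(.014,.035))):
        m=(x>x0)&(x<x1)&(y>y0)&(y<y1)&(z>zr[0])&(z<zr[1])
        q=P[m]; print(name,m.sum(),np.median(q,0),q.min(0),q.max(0)); print(cv2.minAreaRect(q[:,:2].astype(np.float32)*1000))
    m=(x>.25)&(x<.75)&(y>.1)&(y<.35)&(z>.045)&(z<.14)
    n,l,st,c=cv2.connectedComponentsWithStats(m.astype(np.uint8))
    for i in range(1,n):
        if st[i,4]>15: q=P[l==i];print(st[i],np.median(q,0),q[:,2].max(), q[q[:,2]>q[:,2].max()-.006].mean(0))
E
```

```text
top -0.0005265955567090863
old 1572 [0.56219016 0.19469355 0.02508178] [0.40593412 0.10085094 0.01800913] [0.74993232 0.34979865 0.03377616]
((593.9422607421875, 165.20172119140625), (333.0984191894531, 244.0932159423828), 27.148792266845703)
new 1027 [ 0.52240374 -0.23192157  0.02167225] [ 0.36803878 -0.34773568  0.01401836] [ 0.74569533 -0.15164013  0.03301906]
((556.5791625976562, -250.71856689453125), (377.0943298339844, 196.23651123046875), 0.34323734045028687)
[ 167  123   57   28 1289] [0.71967222 0.28586773 0.05885524] 0.06659178895899531 [0.72118299 0.28544228 0.0620432 ]
[234 124  35  12 299] [0.73834444 0.14789029 0.05176736] 0.05842867956163911 [0.73800859 0.14637668 0.05413931]
[213 161  16  15 166] [0.62968142 0.20785647 0.10029696] 0.12290853958477688 [0.6341885  0.21244248 0.1191073 ]
[221 190  12  12 116] [0.56680261 0.19893862 0.06012341] 0.08819417752245906 [0.56845514 0.20157922 0.08446682]
[216 210  26  23 467] [0.50403549 0.18896086 0.09856904] 0.11386091519108654 [0.50474982 0.1919542  0.11066863]
[228 242  14  13 153] [0.43872892 0.17637324 0.07010376] 0.11388
[... 273 characters left out ...]
6.943933486938477)
new 1302 [ 0.50100304 -0.22819599  0.02105365] [ 0.36258652 -0.32627197  0.01403732] [ 0.74315204 -0.15068782  0.03423084]
((551.9945068359375, -235.49285888671875), (175.1276397705078, 379.610107421875), 89.00334930419922)
[169 188  41  27 413] [0.73428735 0.15008176 0.05180955] 0.05581877655386225 [0.73663962 0.14683243 0.0521308 ]
[  90  211   79   58 1942] [0.71160591 0.28999576 0.05928956] 0.06282733587439626 [0.71848102 0.28815557 0.05958077]
[170 217  23  36 488] [0.62250647 0.21427693 0.08576506] 0.12135369927061312 [0.63011944 0.21236044 0.11870662]
[ 198  248   67   64 1878] [0.48341834 0.19229508 0.0842197 ] 0.11379486894493485 [0.47334663 0.1871829  0.11075936]
```

```bash
python3 - <<'E'
import pickle;from h import *
t=pickle.load(open("top0.pkl","rb"));s=pickle.load(open("scene0.pkl","rb"))
for nm,d in (("top",t),("scene",s)):
    P=cloud(d);x,y,z=P[...,0],P[...,1],P[...,2]
    for name,(x0,x1,y0,y1),zr in (("old",(.37,.70,.13,.27),(.016,.034)),("new",(.32,.68,-.35,-.15),(.012,.035))):
        m=((x>x0)&(x<x1)&(y>y0)&(y<y1)&(z>zr[0])&(z<zr[1])).astype(np.uint8)
        if name=="new": m=cv2.morphologyEx(m,cv2.MORPH_CLOSE,np.ones((3,3)))
        n,l,st,c=cv2.connectedComponentsWithStats(m)
        i=1+st[1:,4].argmax(); q=P[(l==i)&(z>zr[0])&(z<zr[1])]
        print(nm,name,st[i],[np.round(v,2) for v in cv2.minAreaRect(q[:,:2].astype(np.float32)*1000)])
        o=np.hstack([d["img"][:,:,::-1],]).copy(); 
        cs,_=cv2.findContours((l==i).astype(np.uint8),cv2.RETR_EXTERNAL,2); cv2.drawContours(o,cs,-1,(0,0,255),1)
        X,Y,W,H,_=st[i]; cv2.imwrite(f"pics/{nm}_{name}.png",cv2.resize(o[Y-15:Y+H+15,X-15:X+W+15],None,fx=4,fy=4,interpolation=0))
        ap=cv2.minAreaRect(np.vstack(cs).astype(np.float32)); print(np.round(plane(d,cv2.boxPoints(ap),.026 if name=="old" else .024),4).tolist())
E
```

```text
top old [211 158  35  54 873] [array([602.1 , 207.56]), array([129.01,  67.98]), np.float64(11.16)]
[[0.6593, 0.2516, 0.026], [0.671, 0.1835, 0.026], [0.5443, 0.1603, 0.026], [0.5329, 0.2278, 0.026]]
top new [385 159  33 117 988] [array([ 515.15, -229.45]), array([294.87,  73.68]), np.float64(0.86)]
[[0.6601, -0.188, 0.024], [0.6625, -0.2634, 0.024], [0.3689, -0.2681, 0.024], [0.3662, -0.1945, 0.024]]
scene old [ 166  237  116   98 2074] [array([534.39, 196.48]), array([262.11,  63.12]), np.float64(9.08)]
[[0.6526, 0.2536, 0.026], [0.69, 0.1828, 0.026], [0.4066, 0.1448, 0.026], [0.3894, 0.2072, 0.026]]
scene new [ 335  153  106   74 1467] [array([ 510.38, -230.94]), array([295.47,  74.64]), np.float64(0.24)]
[[0.6383, -0.1756, 0.024], [0.6812, -0.2684, 0.024], [0.3658, -0.266, 0.024], [0.3459, -0.1872, 0.024]]
```

View pics/top_old.png

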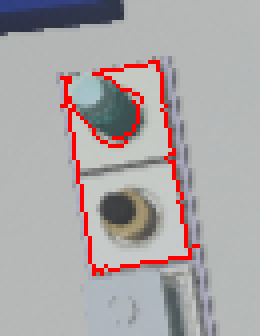

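View pics/top_new.png

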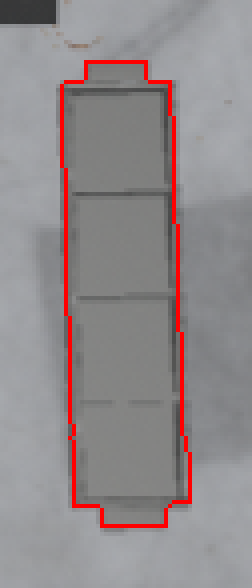

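```bash
cat >> h.py <<'E'
def tgt(xyz,yaw,s=None):
    """TCP target, tool y down, tool x horizontal at heading yaw(deg)"""
    from station import env
    s=s or env.read_state()
    R0=R.from_quat(s["ee_rot"]); a=np.radians(yaw)
    x=np.array([np.cos(a),np.sin(a),0]);y=np.array([0,0,-1.]);Rt=R.from_matrix(np.c_[x,y,np.cross(x,y)])
    sh=R0.inv().apply(np.array(xyz)-np.array(s["position"]))*1000
    print("t",round(s["t"],2),"pos",np.round(s["position"],4),"gap",round(s["finger_gap"]*1000,1),"F",np.round(s["force"],1),"shift",np.round(sh,1),"rot",np.round((R0.inv()*Rt).as_rotvec(),3), "q",np.round(s["joint_positions"],2))
O=np.array([.536,.197]);OY=np.radians(9.1);N=np.array([.5128,-.2302]);NY=np.radians(.5)
def old(k): return O+k*np.array([np.cos(OY),np.sin(OY)])
def new(k): return N+k*np.array([np.cos(NY),np.sin(NY)])
E
python3 - <<'E'
from h import *
from station import env
s=env.read_state();print(R.from_quat(s["ee_rot"]).as_matrix().round(3))
for k in (-.099,-.033,.033,.099): print(old(k),new(k))
for y in (99.1,-80.9): tgt([*old(-.099),.25],y)
E
```

```text
[[ 0.329 -0.    -0.944]
 [ 0.944 -0.001  0.329]
 [-0.001 -1.    -0.   ]]
[0.43824603 0.18134235] [ 0.41380377 -0.23106393]
[0.50341534 0.19178078] [ 0.47980126 -0.23048798]
[0.56858466 0.20221922] [ 0.54579874 -0.22991202]
[0.63375397 0.21265765] [ 0.61179623 -0.22933607]
t 0.15 pos [0.2052 0.5899 0.2361] gap 87.7 F [0.8 0.4 0.5] shift [-309.3  -13.6 -354.4] rot [-0.    -0.494 -0.001] q [ 1.22  0.42  1.63 -0.    1.09 -0.02]
t 0.15 pos [0.2052 0.5899 0.2361] gap 87.7 F [0.8 0.4 0.5] shift [-309.3  -13.6 -354.4] rot [ 2.000e-03  2.648e+00 -0.000e+00] q [ 1.22  0.42  1.63 -0.    1.09 -0.02]
```

```bash
python3 -m pendant '[[-20,0,-7,0,0,0,100],[-60,0,-21,0,0,0,100],[-100,0,-35,0,0,0,100],[-140,0,-49,0,0,0,100],[-170,0,-60,0,0,0,100]]' 20; python3 - <<'E'
from h import *
tgt([*old(-.099),.25],99.1)
E
```

```text
t: 0.57
position: [0.2054, 0.407, 0.2361]
ee_rot: [0.577, 0.409, -0.41, -0.576]
force: [0.5, -0.7, -0.4]
finger_gap: 0.0879
t 0.57 pos [0.2054 0.407  0.2361] gap 87.9 F [ 0.5 -0.7 -0.4] shift [-136.8  -13.7 -294. ] rot [-0.001 -0.493 -0.002] q [ 1.08  0.17  1.99 -0.    0.98 -0.16]
```

```bash
python3 -m pendant '[[-10,-2,-25,0,-0.1,0,100],[-25,-4,-60,0,-0.2,0,100],[-42,-7,-95,0,-0.3,0,100],[-58,-10,-130,0,-0.4,0,100],[-75,-13,-165,0,-0.49,0,100]]'; python3 - <<'E'
from h import *
tgt([*old(-.099),.25],99.1)
E
```

```text
t: 0.98
position: [0.3376, 0.2842, 0.2499]
ee_rot: [0.459, 0.538, -0.538, -0.459]
force: [0.7, 0.7, -0.5]
finger_gap: 0.0878
t 0.98 pos [0.3376 0.2842 0.2499] gap 87.8 F [ 0.7  0.7 -0.5] shift [-1.175e+02 -1.000e-01 -8.310e+01] rot [0. 0. 0.] q [ 0.67  0.13  2.01  0.    1.01 -1.06]
```

```bash
python3 -m pendant '[[-30,0,-20,0,0,0,100],[-60,0,-42,0,0,0,100],[-90,0,-63,0,0,0,100],[-117,0,-83,0,0,0,100],[-117.5,0,-83,0,0,0,100]]'; python3 - <<'E'
from h import *
from station import env
import pickle
tgt([*old(-.099),.053],99.1)
d=env.snapshot("wrist");pickle.dump(d,open("w1.pkl","wb"));cv2.imwrite("pics/w1.png",d["img"][:,:,::-1])
E
```

```text
t: 1.4
position: [0.4403, 0.1789, 0.2498]
ee_rot: [0.462, 0.536, -0.536, -0.461]
force: [-0.3, 0.1, -0.6]
finger_gap: 0.088
t 1.4 pos [0.4403 0.1789 0.2498] gap 88.0 F [-0.3  0.1 -0.6] shift [  2.8 196.8   2.1] rot [ 0.002 -0.009 -0.001] q [ 0.36  0.18  1.94 -0.    1.02 -1.36]
```

View pics/w1.png

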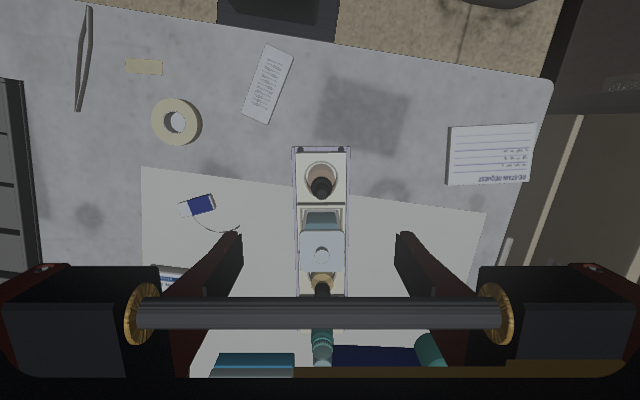

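```bash
python3 - <<'E'
from h import *
import pickle
d=pickle.load(open("w1.pkl","rb"))
a=cv2.resize(d["img"][140:260,270:375,::-1],None,fx=5,fy=5,interpolation=cv2.INTER_CUBIC);cv2.imwrite("pics/w1z.png",a)
E
```

```text
(no output)
```

View pics/w1z.png

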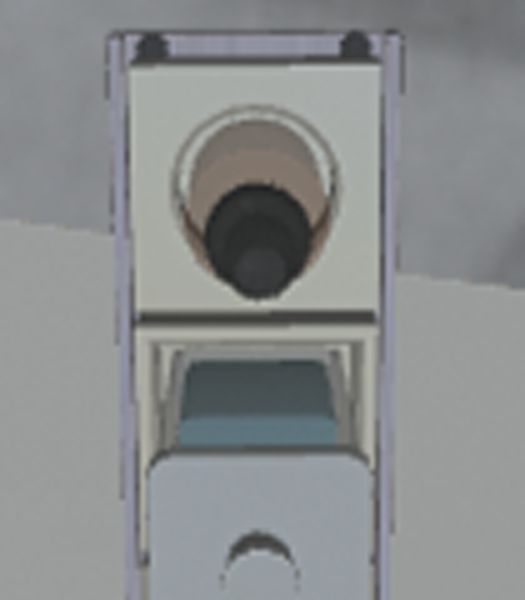

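```bash
python3 - <<'E'
from h import *
import pickle
d=pickle.load(open("w1.pkl","rb"))
z=np.array([(130,63),(382,63),(378,312),(136,312)],float)/5+[269.6,139.6]
p=plane(d,z,.026);print(p.round(4),p.mean(0)); print(np.linalg.norm(np.roll(p,-1,0)-p,axis=1))
e=(p[3]+p[2]-p[0]-p[1]);print(np.degrees(np.arctan2(e[1],e[0])))
# bore ellipse
z=np.array([(168,190),(340,190),(255,105)],float)/5+[269.6,139.6];print(plane(d,z,.026))
tgt([*old(-.099),.053],99.1)
E
```

```text
[[0.4123 0.1466 0.026 ]
 [0.4032 0.2071 0.026 ]
 [0.4651 0.2169 0.026 ]
 [0.4743 0.1562 0.026 ]] [0.43874412 0.18172551 0.026     ]
[0.06115014 0.06269728 0.06139883 0.06270544]
8.920731035379598
[[0.44195233 0.15999599 0.026     ]
 [0.43558635 0.20220424 0.026     ]
 [0.41788256 0.1781641  0.026     ]]
t 1.45 pos [0.4384 0.1802 0.2495] gap 87.5 F [-0.4 -0.4 -0.3] shift [  1.2 196.5   0. ] rot [ 0.   -0.01 -0.  ] q [ 0.37  0.18  1.94 -0.    1.02 -1.35]
```

```bash
python3 -m pendant '[[1.2,30,0,0,-0.01,0,100],[1.2,70,0,0,-0.01,0,100],[1.2,110,0,0,-0.01,0,100],[1.2,145,0,0,-0.01,0,100],[1.2,170,0,0,-0.01,0,100]]'; python3 -m pendant '[[0,15,0,0,0,0,100],[0,23,0,0,0,0,100],[0,26.5,0,0,0,0,100],[0,26.5,0,0,0,0,100],[0,26.5,0,0,0,0,100]]';python3 - <<'E'
from h import *
from station import env
tgt([.4385,.1815,.053],99.1)
d=env.snapshot("wrist");cv2.imwrite("pics/w2.png",d["img"][:,:,::-1])
E
```

```text
t: 1.87
position: [0.4342, 0.1835, 0.077]
ee_rot: [-0.457, -0.538, 0.54, 0.458]
force: [-0.1, -0.9, 0.7]
finger_gap: 0.0879
t: 2.28
position: [0.437, 0.1838, 0.0539]
ee_rot: [0.458, 0.54, -0.539, -0.457]
force: [0.6, -0.1, 0.3]
finger_gap: 0.0878
t 2.28 pos [0.437  0.1838 0.0539] gap 87.8 F [ 0.6 -0.1  0.3] shift [-2.5  0.9 -1.1] rot [0.001 0.005 0.   ] q [ 0.37  0.52  2.06  0.    0.56 -1.36]
```

View pics/w2.png

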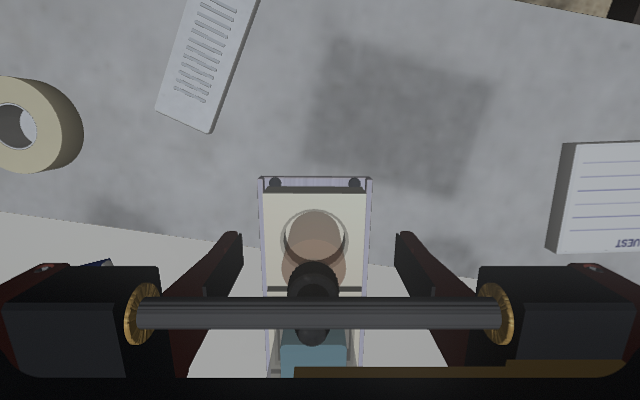

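```bash
python3 -m pendant '[[-2.5,0.5,-1,0,0.005,0,100],[-2.5,0.5,-1,0,0.005,0,100],[-2.5,0.5,-1,0,0.005,0,60],[-2.5,0.5,-1,0,0.005,0,20],[-2.5,0.5,-1,0,0.005,0,0]]' 20; python3 -m pendant '[[0,0,0,0,0,0,0],[0,0,0,0,0,0,0],[0,0,0,0,0,0,0],[0,0,0,0,0,0,0],[0,0,0,0,0,0,0]]';python3 - <<'E'
from h import *
tgt([.4385,.1815,.053],99.1)
E
```

```text
t: 2.75
position: [0.4382, 0.181, 0.0528]
ee_rot: [0.459, 0.538, -0.538, -0.459]
force: [-0.3, 1.0, 1.4]
finger_gap: 0.0715
t: 3.17
position: [0.438, 0.181, 0.0526]
ee_rot: [-0.459, -0.538, 0.538, 0.459]
force: [0.6, 0.7, -0.2]
finger_gap: 0.0382
t 3.17 pos [0.438  0.181  0.0526] gap 38.2 F [ 0.6  0.7 -0.2] shift [ 0.4 -0.4 -0.6] rot [-0. -0. -0.] q [ 0.37  0.52  2.06  0.    0.56 -1.36]
```

```bash
python3 -m pendant '[[0,0,0,0,0,0,0],[0,0,0,0,0,0,0],[0,0,0,0,0,0,0],[0,0,0,0,0,0,0],[0,0,0,0,0,0,0]]';python3 - <<'E'
from h import *
tgt([.4385,.1815,.053],99.1)
E
```

```text
t: 3.58
position: [0.438, 0.181, 0.0526]
ee_rot: [-0.459, -0.538, 0.538, 0.459]
force: [-0.0, -0.3, -1.3]
finger_gap: 0.0323
t 3.58 pos [0.438  0.181  0.0526] gap 32.3 F [-0.  -0.3 -1.3] shift [ 0.4 -0.4 -0.6] rot [-0. -0. -0.] q [ 0.37  0.52  2.06 -0.    0.56 -1.36]
```

```bash
python3 -m pendant '[[0,-5,0,0,0,0,0],[0,-18,0,0,0,0,0],[0,-40,0,0,0,0,0],[0,-65,0,0,0,0,0],[0,-85,0,0,0,0,0]]';python3 - <<'E'
from h import *
from station import env
tgt([.6118,-.2293,.14],90.5)
d=env.snapshot("scene");cv2.imwrite("pics/s2.png",d["img"][:,:,::-1])
E
```

```text
t: 4.0
position: [0.438, 0.181, 0.1391]
ee_rot: [0.459, 0.538, -0.538, -0.459]
force: [0.1, 0.9, -0.2]
finger_gap: 0.0321
t 4.0 pos [0.438  0.181  0.1391] gap 32.1 F [ 0.1  0.9 -0.2] shift [-432.6   -0.9 -106.9] rot [0.   0.15 0.  ] q [ 0.37  0.36  2.03  0.    0.76 -1.36]
```

View pics/s2.png

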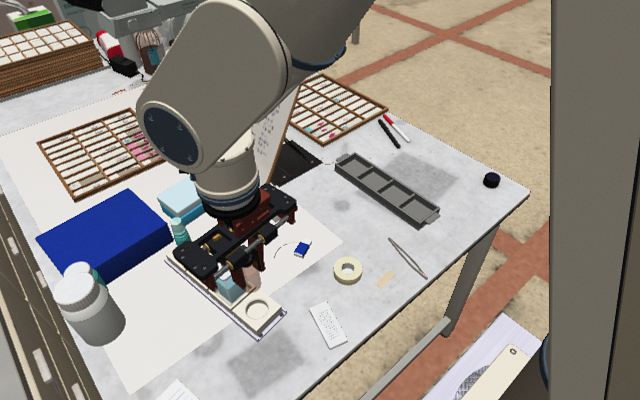

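```bash
python3 -m pendant '[[-10,0,-2,0,0,0,0],[-35,0,-6,0,0.02,0,0],[-70,0,-13,0,0.04,0,0],[-105,0,-21,0,0.06,0,0],[-140,0,-30,0,0.08,0,0]]';python3 -m pendant '[[-35,0,-7,0,0.02,0,0],[-70,0,-14,0,0.04,0,0],[-105,0,-21,0,0.06,0,0],[-140,0,-28,0,0.07,0,0],[-170,0,-34,0,0.07,0,0]]'; python3 - <<'E'
from h import *
tgt([.6118,-.2293,.14],90.5)
E
```

```text
t: 4.47
position: [0.489, 0.0455, 0.1364]
ee_rot: [-0.48, -0.519, 0.52, 0.48]
force: [1.0, 0.3, -1.3]
finger_gap: 0.0323
t: 4.88
position: [0.5363, -0.1222, 0.1362]
ee_rot: [-0.498, -0.501, 0.502, 0.499]
force: [1.1, -0.3, 0.3]
finger_gap: 0.0321
t 4.88 pos [ 0.5363 -0.1222  0.1362] gap 32.1 F [ 1.1 -0.3  0.3] shift [-107.6   -4.   -74.7] rot [-0.002 -0.002  0.   ] q [-0.25  0.45  1.86 -0.    0.83 -1.82]
```

```bash
python3 -m pendant '[[-28,0,-20,0,0,0,0],[-58,-1,-40,0,0,0,0],[-85,-2,-58,0,0,0,0],[-100,-3,-70,0,0,0,0],[-106,-3,-74,0,0,0,0]]'; python3 -m pendant '[[0,0,0,0,0,0,0],[0,0,0,0,0,0,0],[0,0,0,0,0,0,0],[0,0,0,0,0,0,0],[0,0,0,0,0,0,0]]';python3 - <<'E'
from h import *
from station import env
tgt([.6118,-.2293,.14],90.5)
for n in("wrist","scene"):
    d=env.snapshot(n);cv2.imwrite(f"pics/{n[0]}3.png",d["img"][:,:,::-1])
E
```

```text
t: 5.3
position: [0.6126, -0.2279, 0.1391]
ee_rot: [-0.499, -0.501, 0.502, 0.498]
force: [-0.0, -0.2, -0.3]
finger_gap: 0.0321
t: 5.72
position: [0.6113, -0.2236, 0.1406]
ee_rot: [-0.497, -0.502, 0.502, 0.498]
force: [-0.1, -0.5, -0.4]
finger_gap: 0.0323
t 5.72 pos [ 0.6113 -0.2236  0.1406] gap 32.3 F [-0.1 -0.5 -0.4] shift [-5.7  0.6 -0.5] rot [-0.001  0.001  0.   ] q [-0.37  0.57  1.63  0.    0.94 -1.95]
```

View pics/w3.png

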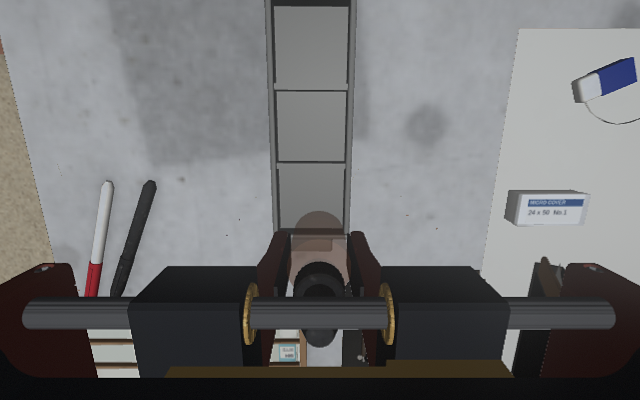

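View pics/s3.png

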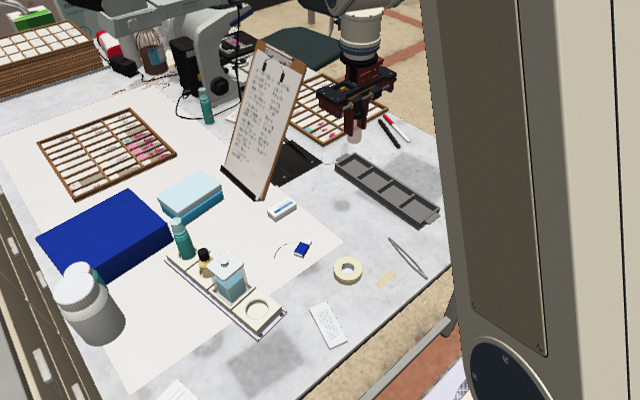

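```bash
python3 - <<'E'
from h import *
from station import env
d=env.snapshot("wrist");
cv2.imwrite("pics/w3z.png",cv2.resize(d["img"][0:240,240:380,::-1],None,fx=2.5,fy=2.5,interpolation=cv2.INTER_CUBIC))
import pickle;pickle.dump(d,open("w3.pkl","wb"))
tgt([.6118,-.2293,.14],90.5)
E
```

```text
t 5.87 pos [ 0.6117 -0.2242  0.1408] gap 31.9 F [-0.1 -0.9 -0.8] shift [-5.1  0.8 -0. ] rot [ 0.  0. -0.] q [-0.37  0.57  1.63  0.    0.94 -1.95]
```

View pics/w3z.png

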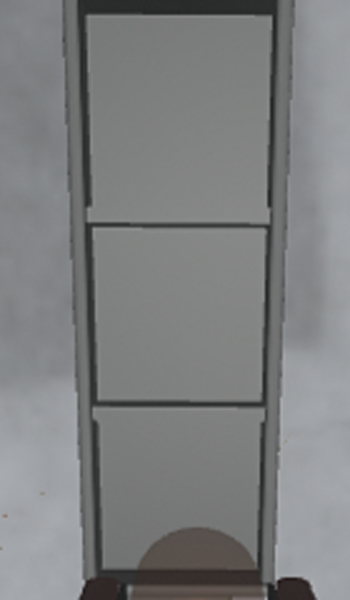

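```bash
python3 - <<'E'
from h import *
import pickle
d=pickle.load(open("w3.pkl","rb"))
f=lambda L:np.array(L,float)/2.5+[239.7,-.3]
print(plane(d,f([(64,20),(294,20),(80,400),(281,400)]),.024).round(4).tolist())
print(plane(d,f([(180,208),(180,222),(180,405),(180,420),(180,570),(180,583)]),.024).round(4).tolist())
print([new(k).round(4) for k in (-.1345,0,.066,.1345)])
E
```

```text
[[0.4576, -0.2661, 0.024], [0.457, -0.1954, 0.024], [0.5742, -0.2649, 0.024], [0.5735, -0.1949, 0.024]]
[[0.5114, -0.2303, 0.024], [0.5156, -0.2303, 0.024], [0.5756, -0.2301, 0.024], [0.5809, -0.23, 0.024], [0.6367, -0.2298, 0.024], [0.6418, -0.2298, 0.024]]
[array([ 0.3783, -0.2314]), array([ 0.5128, -0.2302]), array([ 0.5788, -0.2296]), array([ 0.6473, -0.229 ])]
```

```bash
python3 -m pendant '[[-5.5,5,0,0,0,0,0],[-5.5,15,0,0,0,0,0],[-5.5,35,0,0,0,0,0],[-5.5,55,0,0,0,0,0],[-5.5,65,0,0,0,0,0]]'; python3 -m pendant '[[0,0,0,0,0,0,0],[0,0,0,0,0,0,0],[0,0,0,0,0,0,0],[0,0,0,0,0,0,0],[0,0,0,0,0,0,0]]';python3 - <<'E'
from h import *
from station import env
tgt([.612,-.2296,.0460],90.5)
for n in("wrist",):
    d=env.snapshot(n);cv2.imwrite(f"pics/{n[0]}4.png",d["img"][:,:,::-1])
E
```

```text
t: 6.28
position: [0.6103, -0.2299, 0.0726]
ee_rot: [-0.497, -0.502, 0.503, 0.499]
force: [-0.9, 0.2, -1.4]
finger_gap: 0.0319
t: 6.7
position: [0.6126, -0.2305, 0.0768]
ee_rot: [0.499, 0.502, -0.502, -0.497]
force: [0.3, -0.5, -1.3]
finger_gap: 0.0321
t 6.7 pos [ 0.6126 -0.2305  0.0768] gap 32.1 F [ 0.3 -0.5 -1.3] shift [ 1.  30.8  0.6] rot [ 0.002 -0.    -0.001] q [-0.38  0.66  1.64  0.    0.83 -1.96]
```

View pics/w4.png

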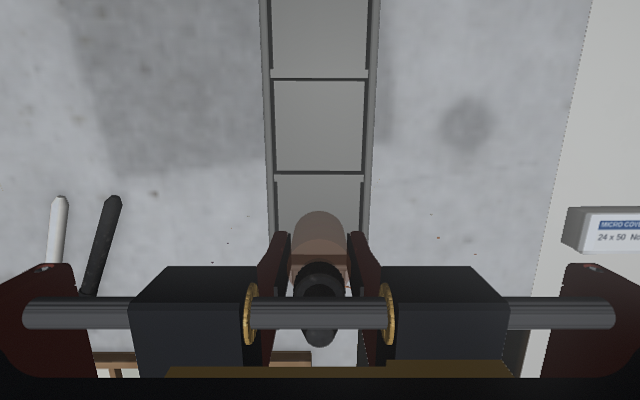

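```bash
python3 -m pendant '[[0.5,5,0,0,0,0,0],[0.5,12,0,0,0,0,0],[0.5,19,0,0,0,0,0],[0.5,24,0,0,0,0,0],[0.5,26,0,0,0,0,0]]'; python3 -m pendant '[[0,0.5,0,0,0,0,0],[0,1.5,0,0,0,0,0],[0,2.5,0,0,0,0,0],[0,3,0,0,0,0,0],[0,3,0,0,0,0,0]]';python3 - <<'E'
from h import *
tgt([.612,-.2296,.0460],90.5)
E
```

```text
t: 7.17
position: [0.611, -0.2294, 0.048]
ee_rot: [-0.497, -0.502, 0.502, 0.499]
force: [0.0, -0.6, -0.8]
finger_gap: 0.0321
t: 7.58
position: [0.6119, -0.2298, 0.0467]
ee_rot: [0.498, 0.502, -0.502, -0.498]
force: [0.7, -0.1, 0.7]
finger_gap: 0.0323
t 7.58 pos [ 0.6119 -0.2298  0.0467] gap 32.3 F [ 0.7 -0.1  0.7] shift [ 0.2  0.7 -0.1] rot [ 0. -0. -0.] q [-0.38  0.71  1.65 -0.    0.78 -1.96]
```

```bash
python3 -m pendant '[[0,0.5,0,0,0,0,0],[0,0.8,0,0,0,0,0],[0,0.8,0,0,0,0,42],[0,0.8,0,0,0,0,46],[0,0.8,0,0,0,0,50]]'; python3 -m pendant '[[0,0,0,0,0,0,60],[0,0,0,0,0,0,75],[0,0,0,0,0,0,90],[0,0,0,0,0,0,90],[0,0,0,0,0,0,90]]';python3 - <<'E'
from h import *
tgt([.612,-.2296,.0460],90.5)
E
```

```text
t: 8.0
position: [0.612, -0.2298, 0.0459]
ee_rot: [0.498, 0.502, -0.502, -0.498]
force: [0.2, 0.3, -0.1]
finger_gap: 0.0428
t: 8.42
position: [0.6119, -0.2297, 0.0458]
ee_rot: [0.498, 0.502, -0.502, -0.498]
force: [0.7, 0.0, 0.0]
finger_gap: 0.0739
t 8.42 pos [ 0.6119 -0.2297  0.0458] gap 73.9 F [0.7 0.  0. ] shift [ 0.1 -0.2 -0.1] rot [ 0. -0. -0.] q [-0.38  0.71  1.65 -0.    0.78 -1.96]
```

```bash
python3 -m pendant '[[0,-5,0,0,0,0,90],[0,-25,0,0,0,0,100],[0,-60,0,0,0,0,100],[0,-100,0,0,0,0,100],[0,-140,0,0,0,0,100]]';python3 - <<'E'
from h import *
from station import env
tgt([*old(-.033),.18],99.1)
for n in("wrist",):
    d=env.snapshot(n);cv2.imwrite(f"pics/{n[0]}5.png",d["img"][:,:,::-1])
E
```

```text
t: 8.83
position: [0.6112, -0.2295, 0.1871]
ee_rot: [-0.497, -0.502, 0.502, 0.498]
force: [1.1, -1.0, -0.2]
finger_gap: 0.0877
t 8.83 pos [ 0.6112 -0.2295  0.1871] gap 87.7 F [ 1.1 -1.  -0.2] shift [422.1   7.5 104.2] rot [-0.001 -0.15   0.001] q [-0.38  0.52  1.6  -0.    1.03 -1.96]
```

View pics/w5.png

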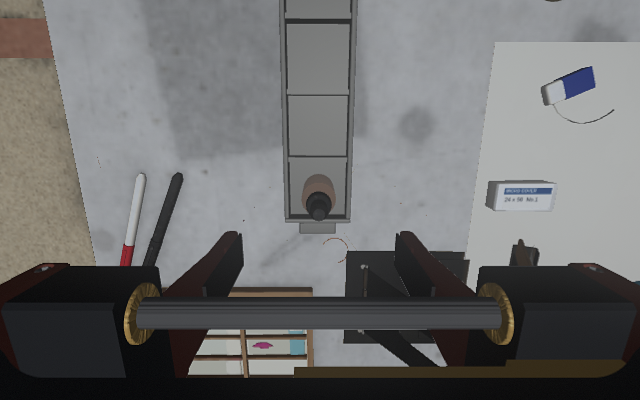

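```bash
python3 -m pendant '[[20,0,12,0,-0.02,0,100],[55,0,24,0,-0.05,0,100],[92,0,36,0,-0.07,0,100],[129,0,48,0,-0.09,0,100],[166,0,60,0,-0.11,0,100]]';python3 -m pendant '[[37,0,8,0,-0.02,0,100],[75,0,16,0,-0.03,0,100],[113,0,24,0,-0.04,0,100],[150,0,30,0,-0.04,0,100],[185,0,36,0,-0.04,0,100]]';python3 - <<'E'
from h import *
tgt([*old(-.033),.18],99.1)
E
```

```text
t: 9.3
position: [0.5497, -0.063, 0.1862]
ee_rot: [0.47, 0.529, -0.529, -0.469]
force: [0.4, 1.3, 0.3]
finger_gap: 0.0882
t: 9.72
position: [0.4921, 0.1169, 0.1862]
ee_rot: [0.459, 0.538, -0.538, -0.459]
force: [0.9, -0.4, 0.2]
finger_gap: 0.0879
t 9.72 pos [0.4921 0.1169 0.1862] gap 87.9 F [ 0.9 -0.4  0.2] shift [ 72.1   6.3 -23. ] rot [ 0.001 -0.     0.   ] q [ 0.21  0.32  1.93  0.    0.89 -1.52]
```

```bash
python3 -m pendant '[[25,0,-8,0,0,0,100],[50,0,-16,0,0,0,100],[65,0,-21,0,0,0,100],[71,2,-23,0,0,0,100],[72,4,-23,0,0,0,100]]';python3 -m pendant '[[0,0,0,0,0,0,100],[0,0,0,0,0,0,100],[0,0,0,0,0,0,100],[0,0,0,0,0,0,100],[0,0,0,0,0,0,100]]';python3 - <<'E'
from h import *
from station import env
tgt([*old(-.033),.053],99.1)
for n in("wrist",):
    d=env.snapshot(n);cv2.imwrite(f"pics/{n[0]}6.png",d["img"][:,:,::-1])
E
```

```text
t: 10.13
position: [0.5044, 0.191, 0.1819]
ee_rot: [0.459, 0.539, -0.538, -0.458]
force: [0.2, -0.3, 0.1]
finger_gap: 0.0879
t: 10.55
position: [0.5043, 0.1892, 0.1819]
ee_rot: [-0.459, -0.538, 0.538, 0.459]
force: [-0.1, 0.6, 0.3]
finger_gap: 0.0877
t 10.55 pos [0.5043 0.1892 0.1819] gap 87.7 F [-0.1  0.6  0.3] shift [  2.7 128.9   0.5] rot [ 0.    -0.001 -0.   ] q [ 0.34  0.37  1.86 -0.    0.91 -1.39]
```

View pics/w6.png

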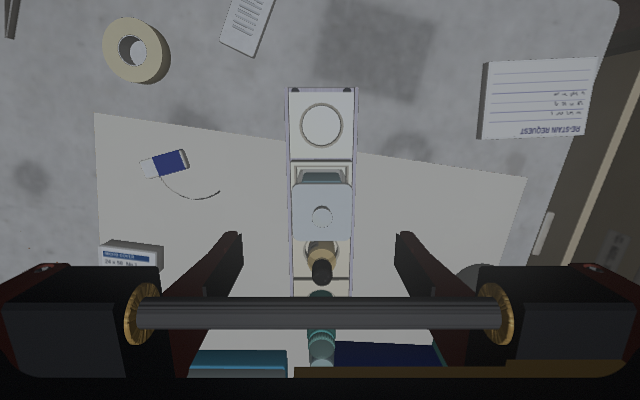

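```bash
python3 -m pendant '[[2.7,15,0.5,0,0,0,100],[2.7,40,0.5,0,0,0,100],[2.7,70,0.5,0,0,0,100],[2.7,95,0.5,0,0,0,100],[2.7,108,0.5,0,0,0,100]]';python3 -m pendant '[[0,6,0,0,0,0,100],[0,12,0,0,0,0,100],[0,17,0,0,0,0,100],[0,18,0,0,0,0,100],[0,18,0,0,0,0,100]]';python3 - <<'E'
from h import *
from station import env
tgt([*old(-.033),.055],99.1)
for n in("wrist",):
    d=env.snapshot(n);cv2.imwrite(f"pics/{n[0]}7.png",d["img"][:,:,::-1])
E
```

```text
t: 11.02
position: [0.5019, 0.1918, 0.0713]
ee_rot: [-0.458, -0.537, 0.539, 0.459]
force: [-0.1, -0.5, 0.2]
finger_gap: 0.088
t: 11.43
position: [0.5037, 0.1926, 0.0562]
ee_rot: [0.459, 0.538, -0.538, -0.459]
force: [-0.8, -0.4, -0.4]
finger_gap: 0.0877
t 11.43 pos [0.5037 0.1926 0.0562] gap 87.7 F [-0.8 -0.4 -0.4] shift [-0.8  1.2  0.4] rot [ 0.001 -0.     0.   ] q [ 0.34  0.58  1.91  0.    0.65 -1.39]
```

View pics/w7.png

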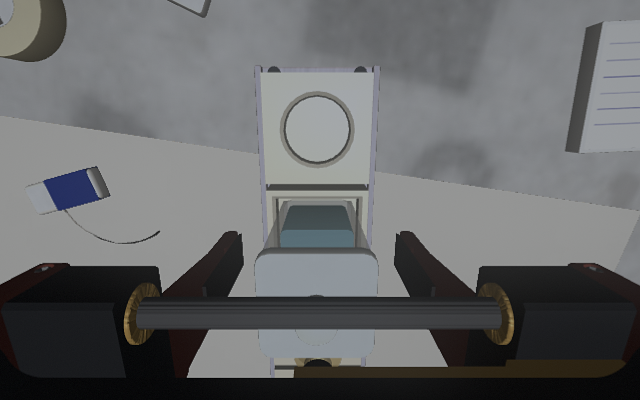

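```bash
python3 -m pendant '[[-1.2,0,0.4,0,0,0,80],[-1.2,0,0.4,0,0,0,60],[-1.2,0,0.4,0,0,0,40],[-1.2,0,0.4,0,0,0,20],[-1.2,0,0.4,0,0,0,0]]' 20; python3 -m pendant '[[0,0,0,0,0,0,0],[0,0,0,0,0,0,0],[0,0,0,0,0,0,0],[0,0,0,0,0,0,0],[0,0,0,0,0,0,0]]';python3 -m pendant '[[0,0,0,0,0,0,0],[0,0,0,0,0,0,0],[0,0,0,0,0,0,0],[0,0,0,0,0,0,0],[0,0,0,0,0,0,0]]';python3 - <<'E'
from h import *
from station import env
tgt([*old(-.033),.055],99.1)
for n in("wrist","scene"):
    d=env.snapshot(n);cv2.imwrite(f"pics/{n[0]}8.png",d["img"][:,:,::-1])
E
```

```text
t: 11.9
position: [0.5032, 0.1913, 0.056]
ee_rot: [0.459, 0.538, -0.538, -0.459]
force: [0.4, -0.1, 0.5]
finger_gap: 0.0579
t: 12.32
position: [0.5031, 0.1913, 0.0558]
ee_rot: [0.459, 0.538, -0.538, -0.459]
force: [0.2, 0.7, 1.1]
finger_gap: 0.0476
t: 12.73
position: [0.5031, 0.1913, 0.0559]
ee_rot: [0.459, 0.538, -0.538, -0.459]
force: [-0.4, 0.1, 1.7]
finger_gap: 0.0475
t 12.73 pos [0.5031 0.1913 0.0559] gap 47.5 F [-0.4  0.1  1.7] shift [ 0.4  0.9 -0.4] rot [ 0. -0.  0.] q [ 0.34  0.58  1.92  0.    0.65 -1.39]
```

View pics/w8.png

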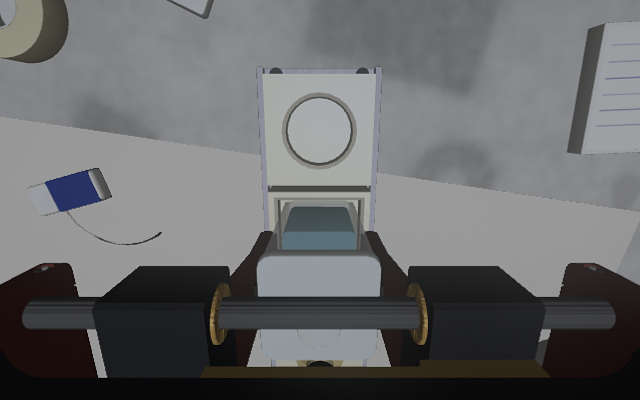

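```bash
python3 - <<'E'
from h import *
from station import env
d=env.snapshot("wrist");s=env.read_state()
cv2.imwrite("pics/w8z.png",cv2.resize(d["img"][220:390,180:460,::-1],None,fx=2.8,fy=2.8,interpolation=cv2.INTER_CUBIC))
P=cloud(d);R0=R.from_quat(s["ee_rot"])
T=(R0.inv().apply((P.reshape(-1,3)-s["position"]))*1000).reshape(P.shape)
for (u,v) in [(265,240),(262,250),(258,260),(250,265),(245,275),(240,290),(232,345),(240,345),(270,240),(255,255),(380,240),(385,255),(390,270),(395,285),(400,345)]:
    print((u,v),T[v,u].round(1),d["img"][v,u])
E
```

```text
(265, 240) [-28.1   1.3  10.7] [46 42 41]
(262, 250) [-27.3 -11.9  10.9] [45 39 39]
(258, 260) [-27.2 -22.4  10.8] [57 53 52]
(250, 265) [-29.7 -27.8  11.1] [42 36 36]
(245, 275) [-29.7 -36.9  11.3] [40 33 33]
(240, 290) [-29.1 -47.6  11. ] [36 28 27]
(232, 345) [-25.5 -72.3   7.8] [15 15 16]
(240, 345) [-25.3 -65.2   1.7] [31 20 19]
(270, 240) [-21.2 -23.4  20.9] [78 75 74]
(255, 255) [-29.5 -17.8  11.1] [45 39 39]
(380, 240) [32.6  1.5 10.6] [65 63 63]
(385, 255) [ 31.2 -17.2  10.8] [46 40 41]
(390, 270) [ 30.1 -32.4  11.1] [43 37 38]
(395, 285) [ 29.2 -44.7  11.3] [41 35 35]
(400, 345) [ 25.3 -69.    5. ] [31 22 20]
```

View pics/w8z.png

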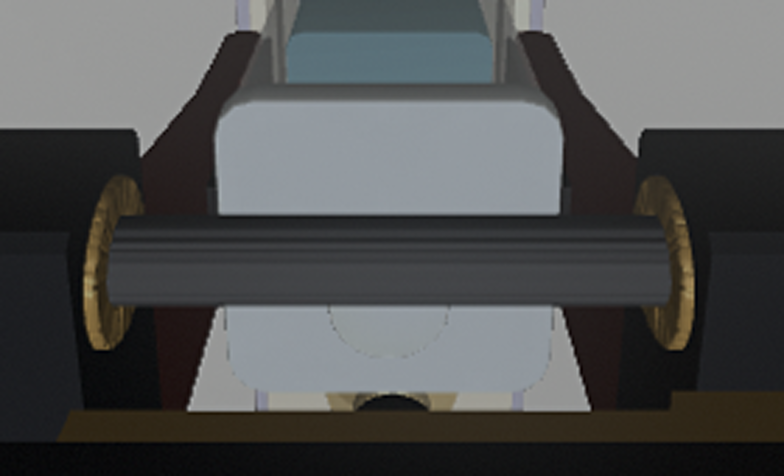

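View pics/s8.png

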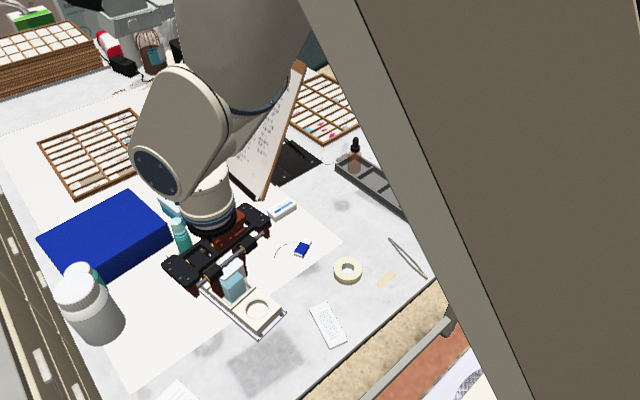

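```bash
python3 - <<'E'
from h import *
from station import env
d=env.snapshot("wrist");s=env.read_state()
R0=R.from_quat(s["ee_rot"])
c=R0.inv().apply(np.array(d["xyz"])-s["position"])*1000
r=R0.inv().apply(rays(d,[(254.3,287),(257.2,287),(266.5,232),(257,296)]))
print(c)
for x in(-22,-24,-26): print(x,(c+r*((x-c[0])/r[:,0])[:,None]).round(1).tolist())
print((c+r*((10-c[2])/r[:,2])[:,None]).round(1).tolist())
E
```

```text
[ 7.17834863e-02 -1.47740448e+02  7.24151296e+01]
-22 [[-22.0, -54.7, 16.5], [-22.0, -50.3, 13.8], [-22.0, -26.6, 25.9], [-22.0, -51.4, 10.9]]
-24 [[-24.0, -46.2, 11.4], [-24.0, -41.4, 8.5], [-24.0, -15.6, 21.6], [-24.0, -42.7, 5.3]]
-26 [[-26.0, -37.8, 6.3], [-26.0, -32.6, 3.2], [-26.0, -4.6, 17.4], [-26.0, -34.0, -0.3]]
[[-24.6, -43.9, 10.0], [-23.4, -43.9, 10.0], [-29.5, 14.7, 10.0], [-22.3, -50.1, 10.0]]
```

```bash
python3 -m pendant '[[0,0,0,0,0,0,60],[0,0,0,0,0,0,70],[0,0,0,0,0,0,80],[0,0,0,0,0,0,90],[0,2,0,0,0,0,90]]'; python3 -m pendant '[[0,2,0,0,0,0,90],[0,3,0,0,0,0,90],[0,4,0,0,0,0,90],[0,5,0,0,0,0,90],[0,5,0,0,0,0,90]]';python3 - <<'E'
from h import *
from station import env
tgt([*old(-.033),.048],99.1)
d=env.snapshot("wrist");s=env.read_state()
cv2.imwrite("pics/w9.png",cv2.resize(d["img"][220:390,180:460,::-1],None,fx=2.8,fy=2.8,interpolation=cv2.INTER_CUBIC))
E
```

```text
t: 13.35
position: [0.5033, 0.1913, 0.0539]
ee_rot: [0.459, 0.538, -0.538, -0.459]
force: [0.3, 0.9, 0.1]
finger_gap: 0.0757
t: 13.77
position: [0.503, 0.1912, 0.0486]
ee_rot: [-0.459, -0.538, 0.538, 0.459]
force: [-0.1, 1.1, -0.7]
finger_gap: 0.0792
t 13.77 pos [0.503  0.1912 0.0486] gap 79.2 F [-0.1  1.1 -0.7] shift [ 0.5  0.6 -0.5] rot [-0. -0. -0.] q [ 0.34  0.59  1.92 -0.    0.64 -1.39]
```

View pics/w9.png

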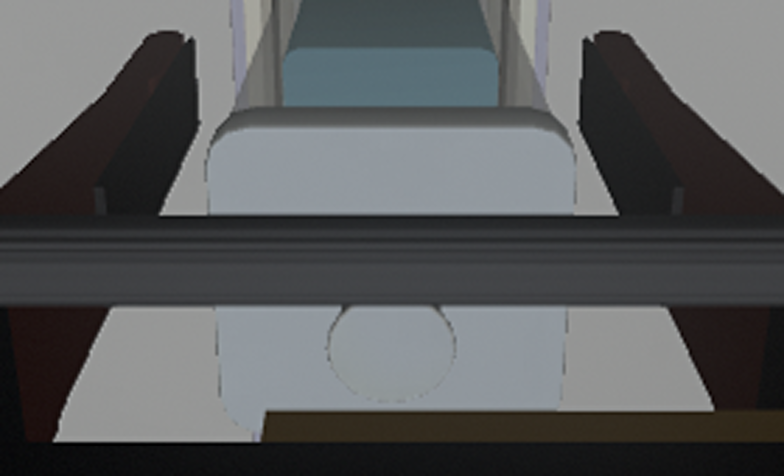

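```bash
python3 -m pendant '[[0.3,0.4,-0.5,0,0,0,70],[0.3,0.6,-0.5,0,0,0,50],[0.3,0.6,-0.5,0,0,0,30],[0.3,0.6,-0.5,0,0,0,0],[0.3,0.6,-0.5,0,0,0,0]]'; python3 -m pendant '[[0,0,0,0,0,0,0],[0,0,0,0,0,0,0],[0,0,0,0,0,0,0],[0,0,0,0,0,0,0],[0,0,0,0,0,0,0]]';python3 - <<'E'
from h import *
tgt([*old(-.033),.048],99.1)
E
```

```text
t: 14.23
position: [0.5035, 0.1917, 0.0483]
ee_rot: [0.459, 0.538, -0.538, -0.459]
force: [-0.2, 0.5, -0.5]
finger_gap: 0.0494
t: 14.65
position: [0.5036, 0.1917, 0.0483]
ee_rot: [0.459, 0.538, -0.538, -0.459]
force: [0.4, 0.1, 0.3]
finger_gap: 0.0448
t 14.65 pos [0.5036 0.1917 0.0483] gap 44.8 F [0.4 0.1 0.3] shift [0.1 0.3 0.1] rot [ 0. -0. -0.] q [ 0.34  0.59  1.92 -0.    0.64 -1.39]
```

```bash
python3 -m pendant '[[0,0,0,0,0,0,0],[0,0,0,0,0,0,0],[0,0,0,0,0,0,0],[0,0,0,0,0,0,0],[0,0,0,0,0,0,0]]' 25;python3 - <<'E'
from h import *
tgt([*old(-.033),.048],99.1)
E
```

```text
t: 15.07
position: [0.5036, 0.1917, 0.0483]
ee_rot: [0.459, 0.538, -0.538, -0.459]
force: [0.9, 0.0, 1.9]
finger_gap: 0.0443
t 15.07 pos [0.5036 0.1917 0.0483] gap 44.3 F [0.9 0.  1.9] shift [0.1 0.3 0.1] rot [ 0. -0.  0.] q [ 0.34  0.59  1.92 -0.    0.64 -1.39]
```

```bash
python3 -m pendant '[[0,-4,0,0,0,0,0],[0,-12,0,0,0,0,0],[0,-30,0,0,0,0,0],[0,-55,0,0,0,0,0],[0,-75,0,0,0,0,0]]';python3 - <<'E'
from h import *
from station import env
tgt([*new(.033),.13],90.5)
d=env.snapshot("wrist");s=env.read_state()
cv2.imwrite("pics/w10.png",d["img"][:,:,::-1])
E
```

```text
t: 15.48
position: [0.5034, 0.1916, 0.1246]
ee_rot: [-0.459, -0.538, 0.538, 0.459]
force: [1.0, -0.2, -2.7]
finger_gap: 0.045
t 15.48 pos [0.5034 0.1916 0.1246] gap 45.0 F [ 1.  -0.2 -2.7] shift [-422.9   -5.4   24.6] rot [-0.    0.15 -0.  ] q [ 0.34  0.46  1.89  0.    0.79 -1.39]
```

View pics/w10.png

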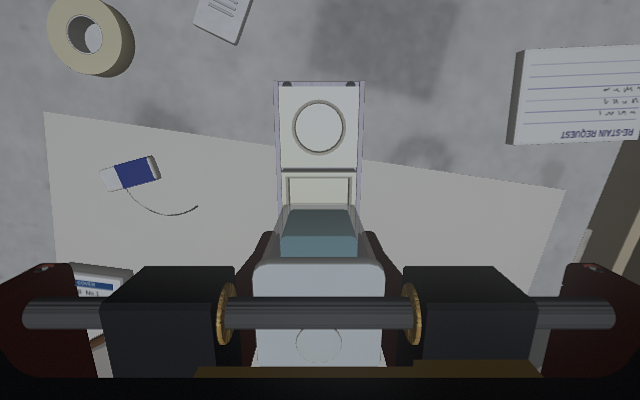

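```bash
python3 -m pendant '[[-10,0,1,0,0,0,0],[-35,0,4,0,0.03,0,0],[-70,0,7,0,0.06,0,0],[-105,0,10,0,0.09,0,0],[-140,0,12,0,0.11,0,0]]';python3 -m pendant '[[-35,0,4,0,0.02,0,0],[-70,0,10,0,0.04,0,0],[-105,0,16,0,0.04,0,0],[-140,0,22,0,0.04,0,0],[-170,0,26,0,0.04,0,0]]'; python3 - <<'E'
from h import *
tgt([*new(.033),.125],90.5)
E
```

```text
t: 15.95
position: [0.5124, 0.0497, 0.122]
ee_rot: [-0.487, -0.511, 0.512, 0.488]
force: [1.3, -0.1, -2.3]
finger_gap: 0.0445
t: 16.37
position: [0.494, -0.1219, 0.122]
ee_rot: [-0.497, -0.501, 0.502, 0.499]
force: [-0.0, 0.7, -1.6]
finger_gap: 0.0445
t 16.37 pos [ 0.494  -0.1219  0.122 ] gap 44.5 F [-0.   0.7 -1.6] shift [-108.4   -3.2  -50.9] rot [-0.002 -0.001  0.   ] q [-0.27  0.43  1.96 -0.    0.76 -1.84]
```

```bash
python3 -m pendant '[[-28,0,-14,0,0,0,0],[-58,0,-28,0,0,0,0],[-85,0,-40,0,0,0,0],[-102,0,-48,0,0,0,0],[-109,0,-51,0,0,0,0]]'; python3 -m pendant '[[-2,0,0,0,0,0,0],[-3,0,0,0,0,0,0],[-3,0,0,0,0,0,0],[-3,0,0,0,0,0,0],[-3,0,0,0,0,0,0]]';python3 - <<'E'
from h import *
from station import env
tgt([*new(.033),.042],90.5)
for n in("wrist",):
    d=env.snapshot(n);cv2.imwrite(f"pics/{n[0]}11.png",d["img"][:,:,::-1])
E
```

```text
t: 16.78
position: [0.548, -0.231, 0.122]
ee_rot: [-0.498, -0.501, 0.502, 0.498]
force: [-1.2, -0.1, -2.1]
finger_gap: 0.0449
t: 17.2
position: [0.5475, -0.23, 0.1232]
ee_rot: [-0.497, -0.502, 0.502, 0.498]
force: [-0.7, -0.5, -1.4]
finger_gap: 0.0445
t 17.2 pos [ 0.5475 -0.23    0.1232] gap 44.5 F [-0.7 -0.5 -1.4] shift [ 0.1 81.2  1.7] rot [-0.001  0.001  0.   ] q [-0.42  0.53  1.77  0.    0.84 -2.  ]
```

View pics/w11.png

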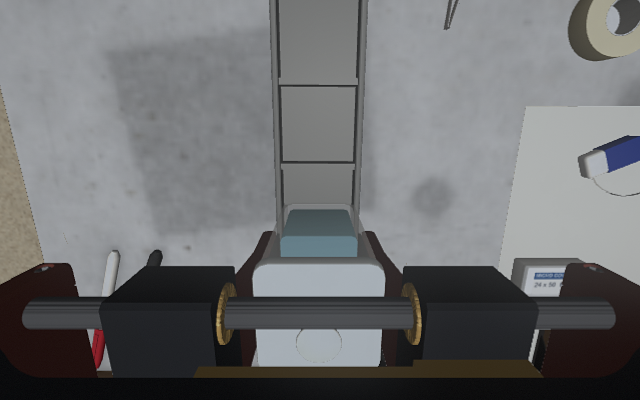

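```bash
python3 -m pendant '[[0,8,1,0,0,0,0],[0,25,1.7,0,0,0,0],[0,45,1.7,0,0,0,0],[0,62,1.7,0,0,0,0],[0,68,1.7,0,0,0,0]]'; python3 -m pendant '[[0,3,0,0,0,0,0],[0,6,0,0,0,0,0],[0,9,0,0,0,0,0],[0,11,0,0,0,0,0],[0,11,0,0,0,0,0]]';python3 - <<'E'
from h import *
tgt([*new(.033),.0413],90.5)
E
```

```text
t: 17.67
position: [0.5447, -0.2301, 0.0526]
ee_rot: [-0.497, -0.502, 0.503, 0.499]
force: [-0.1, 0.8, -2.1]
finger_gap: 0.0449
t: 18.08
position: [0.5465, -0.2312, 0.0445]
ee_rot: [0.498, 0.502, -0.502, -0.498]
force: [0.8, 0.2, -3.3]
finger_gap: 0.0449
t 18.08 pos [ 0.5465 -0.2312  0.0445] gap 44.9 F [ 0.8  0.2 -3.3] shift [1.3 3.2 0.7] rot [ 0. -0. -0.] q [-0.42  0.65  1.79 -0.    0.7  -2.  ]
```

```bash
python3 -m pendant '[[0.8,1,0.4,0,0,0,0],[0.8,1.8,0.4,0,0,0,0],[0.8,2.4,0.4,0,0,0,0],[0.8,2.8,0.4,0,0,0,0],[0.8,2.8,0.4,0,0,0,0]]';python3 - <<'E'
from h import *
tgt([*new(.033),.0413],90.5)
E
```

```text
t: 18.5
position: [0.5459, -0.2303, 0.0414]
ee_rot: [-0.498, -0.502, 0.502, 0.498]
force: [0.3, 0.1, -2.1]
finger_gap: 0.0449
t 18.5 pos [ 0.5459 -0.2303  0.0414] gap 44.9 F [ 0.3  0.1 -2.1] shift [0.4 0.1 0.1] rot [ 0. -0. -0.] q [-0.42  0.65  1.8  -0.    0.69 -2.  ]
```

```bash
python3 -m pendant '[[0,0.4,0,0,0,0,0],[0,0.7,0,0,0,0,0],[0,0.7,0,0,0,0,53],[0,0.7,0,0,0,0,56],[0,0.7,0,0,0,0,60]]'; python3 -m pendant '[[0,0,0,0,0,0,70],[0,0,0,0,0,0,80],[0,0,0,0,0,0,95],[0,0,0,0,0,0,95],[0,0,0,0,0,0,95]]';python3 -m pendant '[[0,-5,0,0,0,0,95],[0,-25,0,0,0,0,100],[0,-60,0,0,0,0,100],[0,-100,0,0,0,0,100],[0,-138,0,0,0,0,100]]';python3 - <<'E'
from h import *
from station import env
tgt([*old(.033),.18],99.1)
for n in("wrist",):
    d=env.snapshot(n);cv2.imwrite(f"pics/{n[0]}12.png",d["img"][:,:,::-1])
E
```

```text
t: 18.92
position: [0.546, -0.2304, 0.0408]
ee_rot: [0.498, 0.502, -0.502, -0.498]
force: [-0.1, 0.1, -0.3]
finger_gap: 0.0519
t: 19.33
position: [0.5459, -0.2303, 0.0407]
ee_rot: [0.498, 0.502, -0.502, -0.498]
force: [0.8, -0.1, -0.4]
finger_gap: 0.082
t: 19.75
position: [0.5454, -0.2301, 0.1803]
ee_rot: [-0.498, -0.502, 0.502, 0.498]
force: [1.4, -0.7, 0.3]
finger_gap: 0.0879
t 19.75 pos [ 0.5454 -0.2301  0.1803] gap 87.9 F [ 1.4 -0.7  0.3] shift [432.1   0.5 -26.8] rot [-0.001 -0.15   0.001] q [-0.42  0.44  1.75  0.    0.95 -2.  ]
```

View pics/w12.png

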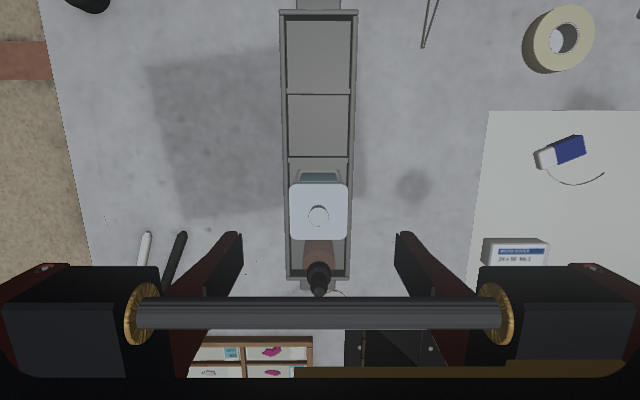

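```bash
python3 -m pendant '[[20,0,-1,0,-0.02,0,100],[55,0,-3,0,-0.05,0,100],[92,0,-6,0,-0.08,0,100],[129,0,-8,0,-0.11,0,100],[166,0,-10,0,-0.15,0,100]]';python3 -m pendant '[[37,0,2,0,0,0,100],[75,0,5,0,0,0,100],[113,0,8,0,0,0,100],[150,0,10,0,0,0,100],[185,0,12,0,0,0,100]]';python3 - <<'E'
from h import *
tgt([*old(.033),.18],99.1)
E
```

```text
t: 20.22
position: [0.5543, -0.0629, 0.1791]
ee_rot: [0.459, 0.538, -0.538, -0.459]
force: [1.3, 0.0, 0.3]
finger_gap: 0.0879
t: 20.63
position: [0.5127, 0.1184, 0.179]
ee_rot: [0.459, 0.538, -0.538, -0.459]
force: [1.1, 0.9, -0.3]
finger_gap: 0.0877
t 20.63 pos [0.5127 0.1184 0.179 ] gap 87.7 F [ 1.1  0.9 -0.3] shift [ 74.   -1.  -68.4] rot [ 0. -0.  0.] q [ 0.2   0.36  1.89  0.    0.89 -1.53]
```

```bash
python3 -m pendant '[[25,0,-24,0,0,0,100],[50,0,-47,0,0,0,100],[68,0,-63,0,0,0,100],[75,0,-68,0,0,0,100],[76,0,-68,0,0,0,100]]';python3 -m pendant '[[0,0,0,0,0,0,100],[0,0,0,0,0,0,100],[0,0,0,0,0,0,100],[0,0,0,0,0,0,100],[0,0,0,0,0,0,100]]';python3 - <<'E'
from h import *
from station import env
tgt([*old(.033),.049],99.1)
for n in("wrist",):
    d=env.snapshot(n);cv2.imwrite(f"pics/{n[0]}13.png",d["img"][:,:,::-1])
E
```

```text
t: 21.05
position: [0.5692, 0.2038, 0.1786]
ee_rot: [0.458, 0.539, -0.538, -0.458]
force: [0.1, -0.7, -0.5]
finger_gap: 0.0875
t: 21.47
position: [0.5684, 0.2015, 0.1789]
ee_rot: [-0.459, -0.538, 0.538, 0.459]
force: [-0.4, -0.8, 0.8]
finger_gap: 0.0877
t 21.47 pos [0.5684 0.2015 0.1789] gap 87.7 F [-0.4 -0.8  0.8] shift [  0.7 129.9  -0.3] rot [-0.    -0.002 -0.   ] q [ 0.32  0.46  1.72  0.    0.96 -1.41]
```

View pics/w13.png

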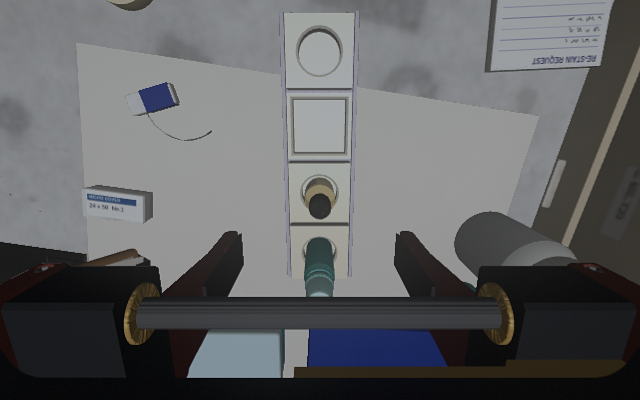

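```bash
python3 - <<'E'
from h import *
import pickle
for n in("top","scene"):
    d=pickle.load(open(n+"0.pkl","rb"));P=cloud(d).reshape(-1,3);P=P[~np.isnan(P[:,0])]
    for k in (.033,.099):
        c=old(k);e=np.array([np.cos(OY),np.sin(OY)]);f=np.array([-e[1],e[0]])
        a=(P[:,:2]-c)@e*1000;b=(P[:,:2]-c)@f*1000;z=P[:,2]*1000
        m=(abs(a)<14)&(abs(b)<75)&(abs(b)>25)&(z>36);print(n,k,"finger zone",m.sum(), b[m].min() if m.any() else "", b[m].max() if m.any() else "",)
        m=(abs(a)<45)&(abs(b)<110)&(z>105);print(" body zone",m.sum(),np.c_[a,b,z][m][::20].round()[:8].tolist())
        m=(abs(a)<45)&(b>0)&(b<140)&(z>45);print(" left min b",np.percentile(b[m],[0,2]) if m.any() else "", b[m].size)
        m=(abs(a)<45)&(b>35)&(z>45);print(" left min b beyond 35",np.sort(b[m])[:5].round())
E
```

```text
top 0.033 finger zone 0  
 body zone 0 []
 left min b [0.26025435 0.60092905] 55
 left min b beyond 35 [158. 158. 159. 159. 159.]
top 0.099 finger zone 0  
 body zone 77 [[10.0, 1.0, 120.0], [4.0, 5.0, 115.0], [-0.0, 5.0, 116.0], [-6.0, 1.0, 118.0]]
 left min b [0.12224037 0.13608572] 54
 left min b beyond 35 [153. 153. 153. 153. 153.]
scene 0.033 finger zone 0  
 body zone 0 []
 left min b [0.0073938  0.26294342] 157
 left min b beyond 35 [158. 158. 158. 158. 158.]
scene 0.099 finger zone 0  
 body zone 141 [[5.0, -7.0, 118.0], [4.0, 2.0, 119.0], [-7.0, -6.0, 117.0], [-5.0, 4.0, 119.0], [-11.0, -7.0, 111.0], [-13.0, 4.0, 117.0], [-5.0, 10.0, 110.0], [-11.0, 6.0, 106.0]]
 left min b [0.04337939 0.39760047] 312
 left min b beyond 35 [155. 155. 155. 155. 155.]
```

Clear of obstacles. Descend on the oil bottle.

```bash
python3 -m pendant '[[0.8,15,-0.3,0,0,0,100],[0.8,40,-0.3,0,0,0,100],[0.8,70,-0.3,0,0,0,100],[0.8,95,-0.3,0,0,0,100],[0.8,110,-0.3,0,0,0,100]]';python3 -m pendant '[[0,6,0,0,0,0,100],[0,12,0,0,0,0,100],[0,17,0,0,0,0,100],[0,19,0,0,0,0,90],[0,19.5,0,0,0,0,80]]';python3 - <<'E'
from h import *
from station import env
tgt([*old(.033),.049],99.1)
for n in("wrist",):
    d=env.snapshot(n);cv2.imwrite(f"pics/{n[0]}14.png",d["img"][:,:,::-1])
E
```

```text
t: 21.93
position: [0.5674, 0.2024, 0.0662]
ee_rot: [-0.458, -0.537, 0.539, 0.46]
force: [-0.8, 0.5, 0.0]
finger_gap: 0.088
t: 22.35
position: [0.5692, 0.2033, 0.0497]
ee_rot: [0.459, 0.538, -0.538, -0.459]
force: [-0.7, -0.2, 1.9]
finger_gap: 0.0774
t 22.35 pos [0.5692 0.2033 0.0497] gap 77.4 F [-0.7 -0.2  1.9] shift [-0.9  0.7  0.8] rot [ 0.001 -0.     0.   ] q [ 0.32  0.65  1.77 -0.    0.72 -1.41]
```

View pics/w14.png

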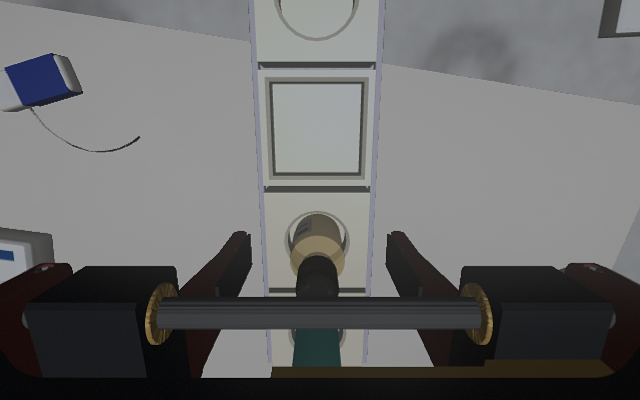

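```bash
python3 -m pendant '[[-1.3,0,0.7,0,0,0,70],[-1.3,0,0.7,0,0,0,55],[-1.3,0,0.7,0,0,0,40],[-1.3,0,0.7,0,0,0,20],[-1.3,0,0.7,0,0,0,0]]' 20; python3 -m pendant '[[0,0,0,0,0,0,0],[0,0,0,0,0,0,0],[0,0,0,0,0,0,0],[0,0,0,0,0,0,0],[0,0,0,0,0,0,0]]';python3 -m pendant '[[0,0,0,0,0,0,0],[0,0,0,0,0,0,0],[0,0,0,0,0,0,0],[0,0,0,0,0,0,0],[0,0,0,0,0,0,0]]';python3 - <<'E'
from h import *
tgt([*old(.033),.049],99.1)
E
```

```text
t: 22.82
position: [0.5684, 0.2018, 0.0495]
ee_rot: [0.459, 0.538, -0.538, -0.459]
force: [-0.4, -0.2, 0.6]
finger_gap: 0.0408
t: 23.23
position: [0.5683, 0.2018, 0.0493]
ee_rot: [0.459, 0.538, -0.538, -0.459]
force: [-0.0, 0.6, 1.4]
finger_gap: 0.0281
t: 23.65
position: [0.5683, 0.2018, 0.0492]
ee_rot: [0.459, 0.538, -0.538, -0.459]
force: [-0.4, 1.0, 0.8]
finger_gap: 0.0282
t 23.65 pos [0.5683 0.2018 0.0492] gap 28.2 F [-0.4  1.   0.8] shift [ 0.4  0.2 -0.4] rot [ 0. -0. -0.] q [ 0.32  0.65  1.77 -0.    0.72 -1.41]
```

```bash
python3 -m pendant '[[0,-4,0,0,0,0,0],[0,-14,0,0,0,0,0],[0,-36,0,0,0,0,0],[0,-62,0,0,0,0,0],[0,-82,0,0,0,0,0]]';python3 - <<'E'
from h import *
from station import env
tgt([*new(-.033),.13],90.5)
d=env.snapshot("wrist");s=env.read_state()
cv2.imwrite("pics/w15.png",d["img"][:,:,::-1])
E
```

```text
t: 24.07
position: [0.5686, 0.2019, 0.1334]
ee_rot: [0.459, 0.538, -0.538, -0.459]
force: [0.1, 1.7, 0.0]
finger_gap: 0.0282
t 24.07 pos [0.5686 0.2019 0.1334] gap 28.2 F [0.1 1.7 0. ] shift [-413.     3.2  155.9] rot [0.001 0.15  0.   ] q [ 0.32  0.52  1.75  0.    0.87 -1.41]
```

View pics/w15.png

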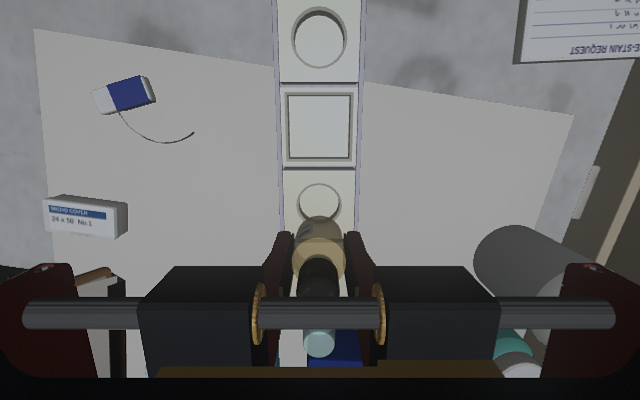

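```bash
python3 -m pendant '[[-10,0,4,0,0,0,0],[-34,0,13,0,0.03,0,0],[-68,0,26,0,0.07,0,0],[-102,0,39,0,0.11,0,0],[-136,0,52,0,0.15,0,0]]';python3 -m pendant '[[-36,0,7,0,0,0,0],[-72,0,14,0,0,0,0],[-108,0,21,0,0,0,0],[-143,0,28,0,0,0,0],[-170,0,33,0,0,0,0]]'; python3 - <<'E'
from h import *
tgt([*new(-.033),.13],90.5)
E
```

```text
t: 24.53
position: [0.5366, 0.0575, 0.1303]
ee_rot: [-0.498, -0.501, 0.502, 0.499]
force: [0.1, -0.3, 0.2]
finger_gap: 0.028
t: 24.95
position: [0.5046, -0.1135, 0.1304]
ee_rot: [-0.498, -0.501, 0.502, 0.499]
force: [1.3, 0.6, -0.2]
finger_gap: 0.0282
t 24.95 pos [ 0.5046 -0.1135  0.1304] gap 28.2 F [ 1.3  0.6 -0.2] shift [-116.8    0.4   25.7] rot [-0.002 -0.001  0.   ] q [-0.24  0.42  1.94 -0.    0.78 -1.82]
```

```bash
python3 -m pendant '[[-32,0,7,0,0,0,0],[-65,0,14,0,0,0,0],[-93,0,20,0,0,0,0],[-112,0,24,0,0,0,0],[-119,0,26,0,0,0,0]]'; python3 -m pendant '[[-2,0,0,0,0,0,0],[-2,0,0,0,0,0,0],[-2,0,0,0,0,0,0],[-2,0,0,0,0,0,0],[-2,0,0,0,0,0,0]]';python3 - <<'E'
from h import *
from station import env
tgt([*new(-.033),.043],90.5)
for n in("wrist",):
    d=env.snapshot(n);cv2.imwrite(f"pics/{n[0]}16.png",d["img"][:,:,::-1])
E
```

```text
t: 25.37
position: [0.4801, -0.2327, 0.1305]
ee_rot: [-0.498, -0.501, 0.502, 0.499]
force: [-0.0, -0.3, -0.4]
finger_gap: 0.0283
t: 25.78
position: [0.482, -0.2312, 0.1312]
ee_rot: [-0.497, -0.502, 0.503, 0.498]
force: [1.3, 0.1, 0.0]
finger_gap: 0.0283
t 25.78 pos [ 0.482  -0.2312  0.1312] gap 28.3 F [1.3 0.1 0. ] shift [ 0.7 88.2  2.2] rot [-0.     0.001  0.   ] q [-0.47  0.44  1.9   0.    0.8  -2.05]
```

View pics/w16.png

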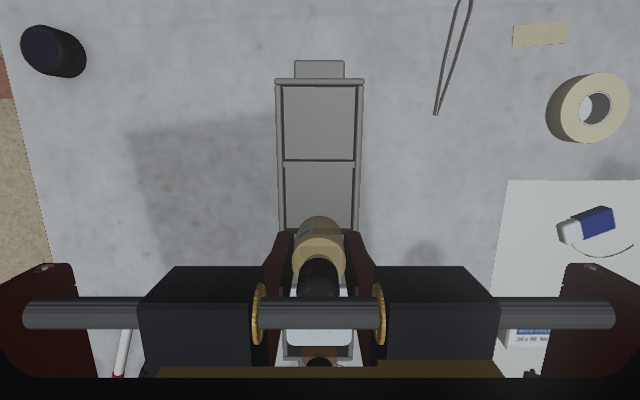

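```bash
python3 -m pendant '[[0.7,8,1,0,0,0,0],[0.7,26,2.2,0,0,0,0],[0.7,48,2.2,0,0,0,0],[0.7,66,2.2,0,0,0,0],[0.7,74,2.2,0,0,0,0]]'; python3 -m pendant '[[0,3,0,0,0,0,0],[0,6,0,0,0,0,0],[0,9,0,0,0,0,0],[0,12,0,0,0,0,0],[0,12,0,0,0,0,0]]';python3 -m pendant '[[0,0.5,0,0,0,0,0],[0,1,0,0,0,0,0],[0,1,0,0,0,0,0],[0,1,0,0,0,0,0],[0,1,0,0,0,0,0]]';python3 - <<'E'
from h import *
tgt([*new(-.033),.0422],90.5)
E
```

```text
t: 26.25
position: [0.4783, -0.2305, 0.0548]
ee_rot: [-0.497, -0.502, 0.503, 0.499]
force: [-0.0, 0.3, -0.1]
finger_gap: 0.028
t: 26.67
position: [0.4798, -0.2317, 0.0454]
ee_rot: [0.498, 0.502, -0.502, -0.498]
force: [-0.0, 0.4, -1.5]
finger_gap: 0.0284
t: 27.08
position: [0.4797, -0.2316, 0.0444]
ee_rot: [0.498, 0.502, -0.502, -0.498]
force: [-0.0, -0.5, -0.2]
finger_gap: 0.0284
t 27.08 pos [ 0.4797 -0.2316  0.0444] gap 28.4 F [-0.  -0.5 -0.2] shift [ 1.1  2.2 -0.1] rot [ 0. -0. -0.] q [-0.47  0.59  1.93 -0.    0.62 -2.05]
```

```bash
python3 -m pendant '[[0,1,0,0,0,0,0],[0,2,0,0,0,0,0],[0,2.3,0,0,0,0,0],[0,2.3,0,0,0,0,0],[0,2.3,0,0,0,0,35]]';python3 -m pendant '[[0,0,0,0,0,0,38],[0,0,0,0,0,0,42],[0,0,0,0,0,0,50],[0,0,0,0,0,0,60],[0,0,0,0,0,0,70]]';python3 - <<'E'
from h import *
tgt([*new(-.033),.0422],90.5)
E
```

```text
t: 27.5
position: [0.4797, -0.2316, 0.042]
ee_rot: [0.498, 0.502, -0.502, -0.498]
force: [0.3, 0.0, 0.0]
finger_gap: 0.0302
t: 27.92
position: [0.4796, -0.2315, 0.0418]
ee_rot: [-0.498, -0.502, 0.502, 0.498]
force: [0.4, -0.0, 0.4]
finger_gap: 0.0533
t 27.92 pos [ 0.4796 -0.2315  0.0418] gap 53.3 F [ 0.4 -0.   0.4] shift [ 1.  -0.4 -0.2] rot [-0. -0.  0.] q [-0.47  0.6   1.93  0.    0.61 -2.05]
```

```bash
python3 -m pendant '[[0,-3,0,0,0,0,70],[0,-25,0,0,0,0,75],[0,-62,0,0,0,0,100],[0,-102,0,0,0,0,100],[0,-140,0,0,0,0,100]]';python3 - <<'E'
from h import *
from station import env
tgt([*old(.099),.185],99.1)
for n in("wrist",):
    d=env.snapshot(n);cv2.imwrite(f"pics/{n[0]}17.png",d["img"][:,:,::-1])
E
```

```text
t: 28.33
position: [0.4791, -0.2313, 0.1835]
ee_rot: [-0.498, -0.502, 0.502, 0.498]
force: [1.4, -0.8, 0.2]
finger_gap: 0.0822
t 28.33 pos [ 0.4791 -0.2313  0.1835] gap 82.2 F [ 1.4 -0.8  0.2] shift [ 442.6   -1.5 -158.3] rot [-0.001 -0.15   0.001] q [-0.47  0.36  1.88 -0.    0.91 -2.05]
```

View pics/w17.png

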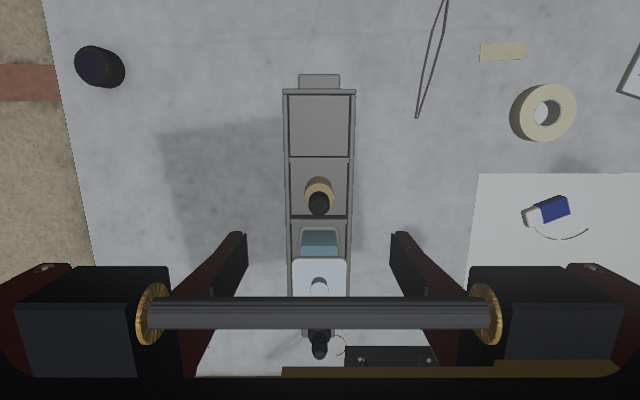

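```bash
python3 -m pendant '[[20,0,-3,0,-0.02,0,100],[55,0,-8,0,-0.05,0,100],[92,0,-14,0,-0.08,0,100],[129,0,-20,0,-0.11,0,100],[166,0,-26,0,-0.15,0,100]]';python3 -m pendant '[[38,0,-3,0,0,0,100],[76,0,-6,0,0,0,100],[114,0,-9,0,0,0,100],[152,0,-14,0,0,0,100],[187,0,-24,0,0,0,100]]';python3 - <<'E'
from h import *
tgt([*old(.099),.185],99.1)
E
```

```text
t: 28.8
position: [0.5041, -0.0639, 0.1821]
ee_rot: [0.459, 0.538, -0.538, -0.459]
force: [1.2, -0.0, 0.2]
finger_gap: 0.0879
t: 29.22
position: [0.4971, 0.125, 0.1819]
ee_rot: [-0.459, -0.538, 0.538, 0.459]
force: [0.5, -1.2, 0.6]
finger_gap: 0.0881
t 29.22 pos [0.4971 0.125  0.1819] gap 88.1 F [ 0.5 -1.2  0.6] shift [  65.    -3.2 -148.8] rot [-0.001 -0.     0.   ] q [ 0.22  0.34  1.92  0.    0.89 -1.51]
```

```bash
python3 -m pendant '[[18,-1,-30,0,0,0,100],[36,-2,-65,0,0,0,100],[52,-3,-102,0,0,0,100],[62,-3,-132,0,0,0,100],[65,-3,-146,0,0,0,100]]';python3 -m pendant '[[0,0,0,0,0,0,100],[0,0,0,0,0,0,100],[0,0,0,0,0,0,100],[0,0,0,0,0,0,100],[0,0,0,0,0,0,100]]';python3 - <<'E'
from h import *
from station import env
tgt([*old(.099),.062],99.1)
for n in("wrist",):
    d=env.snapshot(n);cv2.imwrite(f"pics/{n[0]}18.png",d["img"][:,:,::-1])
E
```

```text
t: 29.63
position: [0.6355, 0.2129, 0.1851]
ee_rot: [0.459, 0.539, -0.537, -0.458]
force: [-0.3, 0.2, 0.9]
finger_gap: 0.0879
t: 30.05
position: [0.6314, 0.2097, 0.1851]
ee_rot: [-0.459, -0.538, 0.538, 0.459]
force: [-0.1, 0.2, 0.7]
finger_gap: 0.0877
t 30.05 pos [0.6314 0.2097 0.1851] gap 87.7 F [-0.1  0.2  0.7] shift [  2.6 123.1  -2.8] rot [-0.001 -0.001 -0.   ] q [ 0.3   0.54  1.57 -0.    1.03 -1.43]
```

View pics/w18.png

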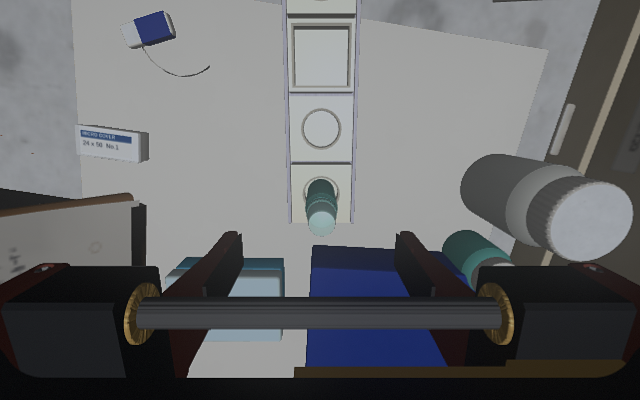

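```bash
python3 -m pendant '[[2.6,15,-2.8,0,0,0,100],[2.6,40,-2.8,0,0,0,100],[2.6,70,-2.8,0,0,0,100],[2.6,95,-2.8,0,0,0,100],[2.6,106,-2.8,0,0,0,90]]';python3 -m pendant '[[0,5,0,0,0,0,80],[0,11,0,0,0,0,80],[0,15,0,0,0,0,80],[0,16,0,0,0,0,80],[0,16,0,0,0,0,80]]';python3 - <<'E'
from h import *
from station import env
tgt([*old(.099),.062],99.1)
for n in("wrist",):
    d=env.snapshot(n);cv2.imwrite(f"pics/{n[0]}19.png",d["img"][:,:,::-1])
E
```

```text
t: 30.52
position: [0.6322, 0.2126, 0.0746]
ee_rot: [-0.458, -0.536, 0.54, 0.46]
force: [-0.7, -0.8, 0.4]
finger_gap: 0.0841
t: 30.93
position: [0.6353, 0.2135, 0.0637]
ee_rot: [0.459, 0.538, -0.538, -0.459]
force: [0.1, -0.5, 0.1]
finger_gap: 0.0704
t 30.93 pos [0.6353 0.2135 0.0637] gap 70.4 F [ 0.1 -0.5  0.1] shift [-0.6  1.7  1.6] rot [ 0.001 -0.     0.   ] q [ 0.31  0.7   1.61  0.    0.83 -1.42]
```

View pics/w19.png

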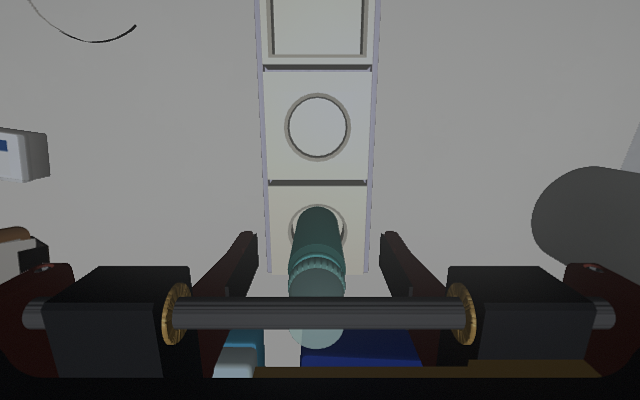

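```bash
python3 -m pendant '[[-1,1,1.5,0,0,0,70],[-1,1,1.5,0,0,0,55],[-1,1,1.5,0,0,0,40],[-1,1,1.5,0,0,0,20],[-1,1,1.5,0,0,0,0]]' 20; python3 -m pendant '[[0,0,0,0,0,0,0],[0,0,0,0,0,0,0],[0,0,0,0,0,0,0],[0,0,0,0,0,0,0],[0,0,0,0,0,0,0]]';python3 -m pendant '[[0,0,0,0,0,0,0],[0,0,0,0,0,0,0],[0,0,0,0,0,0,0],[0,0,0,0,0,0,0],[0,0,0,0,0,0,0]]';python3 - <<'E'
from h import *
tgt([*old(.099),.062],99.1)
E
```

```text
t: 31.4
position: [0.6335, 0.2121, 0.0621]
ee_rot: [0.459, 0.538, -0.538, -0.459]
force: [0.3, -0.4, 0.3]
finger_gap: 0.0403
t: 31.82
position: [0.6334, 0.2121, 0.062]
ee_rot: [0.459, 0.538, -0.538, -0.459]
force: [-1.1, 0.4, 1.7]
finger_gap: 0.0284
t: 32.23
position: [0.6334, 0.2121, 0.062]
ee_rot: [0.459, 0.538, -0.538, -0.459]
force: [-0.6, 0.1, 1.1]
finger_gap: 0.028
t 32.23 pos [0.6334 0.2121 0.062 ] gap 28.0 F [-0.6  0.1  1.1] shift [ 0.5 -0.  -0.4] rot [ 0. -0. -0.] q [ 0.31  0.7   1.61 -0.    0.83 -1.42]
```

```bash
python3 -m pendant '[[0,-4,0,0,0,0,0],[0,-14,0,0,0,0,0],[0,-36,0,0,0,0,0],[0,-62,0,0,0,0,0],[0,-82,0,0,0,0,0]]';python3 - <<'E'
from h import *
from station import env
tgt([*new(-.099),.14],90.5)
d=env.snapshot("wrist");s=env.read_state()
cv2.imwrite("pics/w20.png",d["img"][:,:,::-1])
E
```

```text
t: 32.65
position: [0.6337, 0.2122, 0.1462]
ee_rot: [0.459, 0.538, -0.538, -0.459]
force: [1.0, -0.2, -1.0]
finger_gap: 0.0281
t 32.65 pos [0.6337 0.2122 0.1462] gap 28.1 F [ 1.  -0.2 -1. ] shift [-403.     5.8  287.1] rot [0.001 0.15  0.   ] q [ 0.31  0.59  1.59 -0.    0.97 -1.42]
```

View pics/w20.png

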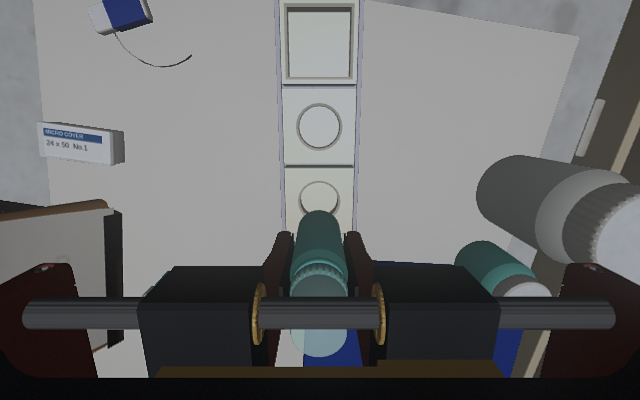

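```bash
python3 -m pendant '[[-4,0,10,0,0,0,0],[-16,0,38,0,0.01,0,0],[-36,0,70,0,0.03,0,0],[-60,0,100,0,0.05,0,0],[-90,0,125,0,0.07,0,0]]';python3 -m pendant '[[-32,0,20,0,0.02,0,0],[-64,0,40,0,0.04,0,0],[-97,0,58,0,0.06,0,0],[-132,0,74,0,0.08,0,0],[-168,0,86,0,0.08,0,0]]'; python3 - <<'E'
from h import *
tgt([*new(-.099),.14],90.5)
E
```

```text
t: 33.12
position: [0.5218, 0.1033, 0.144]
ee_rot: [-0.477, -0.522, 0.522, 0.477]
force: [0.0, -2.0, -0.1]
finger_gap: 0.0279
t: 33.53
position: [0.4517, -0.0726, 0.1443]
ee_rot: [-0.498, -0.502, 0.502, 0.498]
force: [1.0, 0.4, -0.7]
finger_gap: 0.0285
t 33.53 pos [ 0.4517 -0.0726  0.1443] gap 28.5 F [ 1.   0.4 -0.7] shift [-158.2    4.3   39.2] rot [-0.    -0.001 -0.   ] q [-0.19  0.33  2.06 -0.    0.76 -1.76]
```

```bash
python3 -m pendant '[[-36,0,9,0,0,0,0],[-72,0,18,0,0,0,0],[-106,0,27,0,0,0,0],[-136,0,34,0,0,0,0],[-154,0,39,0,0,0,0]]'; python3 -m pendant '[[-6,0,0,0,0,0,0],[-7,0,0,0,0,0,0],[-7,0,0,0,0,0,0],[-7,0,0,0,0,0,0],[-7,0,0,0,0,0,0]]';python3 - <<'E'
from h import *
from station import env
tgt([*new(-.099),.055],90.5)
for n in("wrist",):
    d=env.snapshot(n);cv2.imwrite(f"pics/{n[0]}21.png",d["img"][:,:,::-1])
E
```

```text
t: 33.95
position: [0.4151, -0.2286, 0.1445]
ee_rot: [0.499, 0.502, -0.502, -0.498]
force: [0.6, 0.3, -0.8]
finger_gap: 0.0284
t: 34.37
position: [0.4159, -0.2316, 0.1439]
ee_rot: [0.497, 0.502, -0.502, -0.498]
force: [0.4, 0.3, -0.5]
finger_gap: 0.0282
t 34.37 pos [ 0.4159 -0.2316  0.1439] gap 28.2 F [ 0.4  0.3 -0.5] shift [ 0.5 88.9  2.1] rot [-0.     0.001  0.   ] q [-0.53  0.35  2.02  0.    0.77 -2.11]
```

View pics/w21.png

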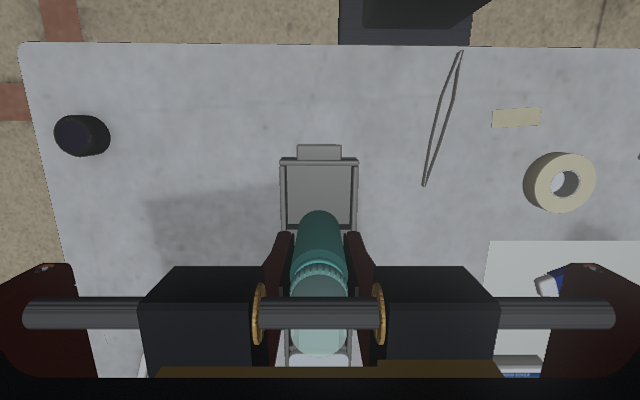

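```bash
python3 -m pendant '[[0.5,8,1,0,0,0,0],[0.5,26,2.1,0,0,0,0],[0.5,48,2.1,0,0,0,0],[0.5,66,2.1,0,0,0,0],[0.5,74,2.1,0,0,0,0]]'; python3 -m pendant '[[0,3,0,0,0,0,0],[0,6,0,0,0,0,0],[0,9,0,0,0,0,0],[0,12,0,0,0,0,0],[0,12,0,0,0,0,0]]';python3 -m pendant '[[0,0.5,0,0,0,0,0],[0,1,0,0,0,0,0],[0,1,0,0,0,0,0],[0,1,0,0,0,0,0],[0,1,0,0,0,0,0]]';python3 - <<'E'
from h import *
tgt([*new(-.099),.055],90.5)
E
```

```text
t: 34.83
position: [0.4124, -0.231, 0.0677]
ee_rot: [-0.497, -0.502, 0.503, 0.499]
force: [0.7, 0.3, 0.2]
finger_gap: 0.0278
t: 35.25
position: [0.4138, -0.2323, 0.0581]
ee_rot: [0.498, 0.502, -0.502, -0.498]
force: [-0.1, 0.3, -0.6]
finger_gap: 0.0277
t: 35.67
position: [0.4137, -0.2323, 0.0571]
ee_rot: [0.498, 0.502, -0.502, -0.498]
force: [0.7, -0.3, -0.9]
finger_gap: 0.0278
t 35.67 pos [ 0.4137 -0.2323  0.0571] gap 27.8 F [ 0.7 -0.3 -0.9] shift [ 1.3  2.1 -0.1] rot [ 0. -0. -0.] q [-0.54  0.51  2.06 -0.    0.57 -2.12]
```

```bash
python3 -m pendant '[[0,1,0,0,0,0,0],[0,1.8,0,0,0,0,0],[0,2.2,0,0,0,0,0],[0,2.2,0,0,0,0,0],[0,2.2,0,0,0,0,34]]';python3 -m pendant '[[0,0,0,0,0,0,37],[0,0,0,0,0,0,42],[0,0,0,0,0,0,50],[0,0,0,0,0,0,65],[0,0,0,0,0,0,80]]';python3 -m pendant '[[0,0,0,0,0,0,80],[0,-15,0,0,0,0,85],[0,-50,0,0,0,0,100],[0,-90,0,0,0,0,100],[0,-130,0,0,0,0,100]]';python3 -m pendant '[[30,0,20,0,0,0,100],[65,0,30,0,0,0,100],[100,0,40,0,0,0,100],[138,0,45,0,0,0,100],[176,0,45,0,0,0,100]]';python3 - <<'E'
from h import *
from station import env
import pickle
tgt([*new(-.099),.055],90.5)
for n in("wrist","scene","top"):
    d=env.snapshot(n);cv2.imwrite(f"pics/{n[0]}22.png",d["img"][:,:,::-1]);pickle.dump(d,open(n+"F.pkl","wb"))
E
```

```text
t: 36.08
position: [0.4136, -0.2323, 0.0548]
ee_rot: [0.498, 0.502, -0.502, -0.498]
force: [-0.6, 0.6, 0.2]
finger_gap: 0.0295
t: 36.5
position: [0.4136, -0.2322, 0.0547]
ee_rot: [-0.498, -0.502, 0.502, 0.498]
force: [-0.2, 0.2, -0.5]
finger_gap: 0.0534
t: 36.92
position: [0.4128, -0.2318, 0.1856]
ee_rot: [-0.497, -0.502, 0.502, 0.499]
force: [1.1, -0.5, 0.2]
finger_gap: 0.0862
t: 37.33
position: [0.3654, -0.0554, 0.1848]
ee_rot: [-0.498, -0.502, 0.502, 0.498]
force: [0.4, -0.2, 0.2]
finger_gap: 0.0879
t 37.33 pos [ 0.3654 -0.0554  0.1848] gap 87.9 F [ 0.4 -0.2  0.2] shift [-176.   129.8  -47.2] rot [-0.    -0.002  0.   ] q [-0.18  0.13  2.2  -0.    0.81 -1.76]
```

View pics/s22.png

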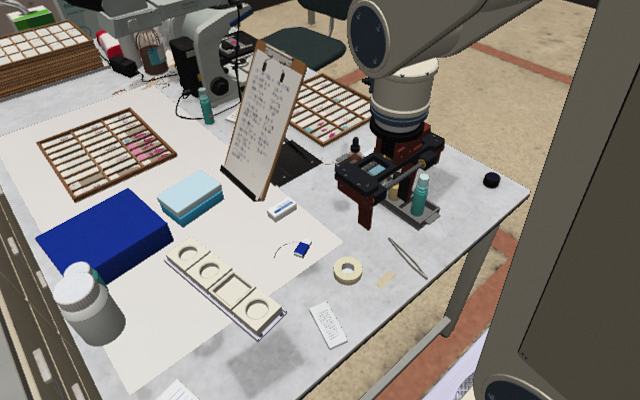

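View pics/t22.png

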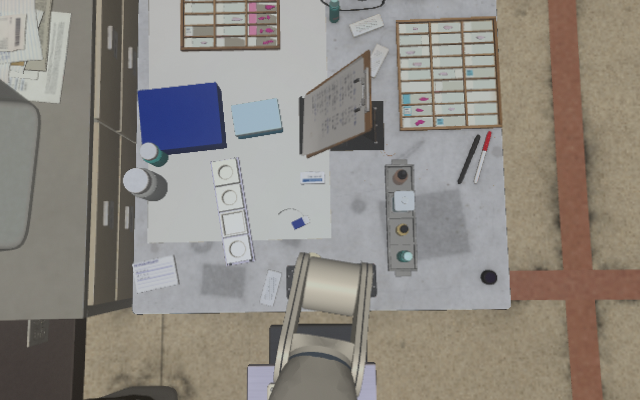

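View pics/w22.png

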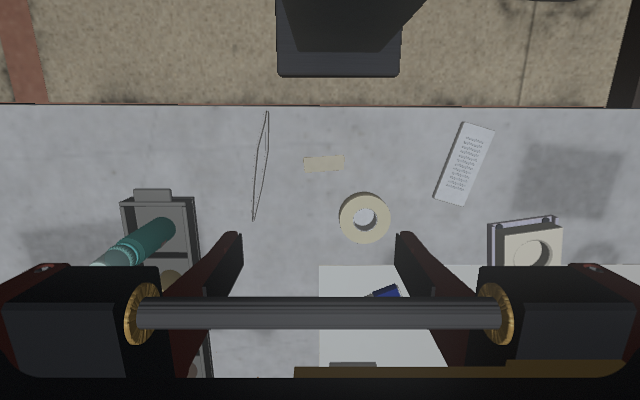

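```bash
python3 - <<'E'
from h import *
import pickle
d=pickle.load(open("topF.pkl","rb"));P=cloud(d);x,y,z=P[...,0],P[...,1],P[...,2]
m=(x>.36)&(x<.65)&(y>-.28)&(y<-.18)&(z>.04)&(z<.14)
n,l,st,c=cv2.connectedComponentsWithStats(m.astype(np.uint8))
for i in range(1,n):
    if st[i,4]>10:
        q=P[l==i];zm=np.percentile(q[:,2],95);print(st[i],zm.round(4),q[q[:,2]>zm-.008].mean(0).round(4))
E
python3 -m pendant '[[0,0,0,0,0,0,100],[0,0,0,0,0,0,100],[0,0,0,0,0,0,100],[0,0,0,0,0,0,100],[0,0,0,0,0,0,100]]'
```

```text
[394 169  14  14 153] 0.1049 [ 0.6126 -0.227   0.1028]
[392 191  22  21 437] 0.1023 [ 0.5457 -0.2294  0.0984]
[397 223  11  12 110] 0.0788 [ 0.4814 -0.2291  0.0757]
[398 250  14  12 133] 0.115 [ 0.4158 -0.2302  0.1118]
t: 37.9
position: [0.3671, -0.0575, 0.1846]
ee_rot: [-0.498, -0.502, 0.502, 0.498]
force: [-0.3, 0.4, 0.1]
finger_gap: 0.0875
```

Tops sit at the expected heights (105, 106, 77 and 113 mm, all within noise) and over the well centres.

```bash
python3 -c "
from station import env
print(env.hand_in())"
```

```text
the job is handed in; nothing more can be done
None
```

All four are in the grey rack in reverse order, and I handed the job in at about 38 s of the 112 s limit. From nearest to farthest, the old rack held dropper, jar, oil, spray; the grey rack now holds spray, oil, jar, dropper.

- **Last checks:** In the final top view all four stand upright, one to a well. Their tops measured 105, 102, 79 and 115 mm (dropper, jar, oil, spray) against 105, 106, 77 and 113 mm expected. They sat within about 3 mm of the well centres, and the gripper was open and clear of everything.
- **One disagreement:** The jar's measured top is about 4 mm low, probably because its knob is small and averaged with the lid. I did not check it further.
- **One failed step:** The first grip on the jar caught its overhanging lid, with the gap stopping at 47.5 mm. I released it without lifting, went 7–8 mm lower and gripped the body at 44 mm.

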